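# Hold the battery tester's lever at load test

## Task

Lay the long black battery pack and the short orange battery pack flat in their matching bays of the battery tester, each with its brass contact end towards the brass strip at the end of its bay, and let go of them. Only then press the red spring-return lever down past its first two clicks to the third click (paddle top level with the green line), not on past it towards the bottom stop, and finish with the gripper still pressing so that the lever is held there against its spring. Leave the anemometer, glass lamp shade, sugar pot and spanner where they are.

Things in the scene. Friction and masses are not known exactly. Their poses are not given: they have to be found in the camera images.
- tester: Battery tester, fixed. Grey deck 160 (x) x 310 (y) x 14 mm high with two bays 8 mm deep and a blue tower at its +y end. Origin: centre of the deck's underside; z up, y from the bays to the tower, x towards the brass strips. The tower covers x -55 to 0, y 80 to 150 mm, top 100 mm over the table; its +x face has the lever's slot and white, yellow, green lines (from the top).
- long_bay (a point): Centre of the floor of the long bay, 118 (tester x) x 38 (tester y) mm, for the long black pack; at x 0, y -105, z 6 mm in the tester's frame, same axes. A brass strip lies on the deck just beyond its +x end. Bay walls rise 8 mm above this point.
- short_bay (a point): Centre of the floor of the short bay, 78 (tester x) x 52 (tester y) mm, for the short orange pack; at x 0, y -15, z 6 mm in the tester's frame, same axes. Brass strip on the deck just beyond its +x end.
- long_pack: Loose flat black battery pack 110 (x) x 30 (y) x 20 (z) mm, about 0.14 kg, lying flat. Origin: centre of its underside; its brass contact end is its +x end.
- long_pack_contact (a point): Brass contact end of the long pack: centre of its +x end, 55 mm from the pack's middle, 10 mm above its underside.
- short_pack: Loose flat orange battery pack 70 (x) x 44 (y) x 20 (z) mm, about 0.12 kg, lying flat. Origin: centre of its underside; its brass contact end is its +x end.
- short_pack_contact (a point): Brass contact end of the short pack: centre of its +x end, 35 mm from the pack's middle, 10 mm above its underside.
- lever (a joint): Downward travel in m: 0 up at rest, clicks at 0.012, 0.024, 0.036 (paddle top level with the white, yellow, green lines), bottom stop 0.048; bumps midway between clicks and at 0.042. The spring pushes up about 4.5 N at 0, 10 N at 0.036 (a bump adds about 1 N before its crest, takes off about 2 N after) and returns the lever fully when released.
- paddle: The lever's red paddle, 36 x 36 x 10 mm thick, jutting from the slot on the tower's +x face, moving straight up and down with the lever. Origin: centre of its underside.
- paddle_top (a point): Centre of the paddle's flat upper face, the place to press straight down: 28 mm out from the tower's face; 85 mm above the table at rest, 49 mm at the third click, 37 mm at the bottom stop. Same axes as the tester.
- anemometer: Black plastic cup anemometer, a bystander, about 145 mm high, 145 mm over the cups. Origin: centre of its foot.
- lamp_shade: Clear glass hurricane lamp shade, a bystander, 130 mm high, 96 mm across. Origin: centre of its foot.
- sugar_pot: White ceramic sugar pot with lid, a bystander, 94 mm high, 84 mm across. Origin: centre of its foot.
- spanner: Steel spanner lying flat, a bystander, 140 mm long along its x, about 12 mm high.
Mind the look-alikes: they are no part of the job. Of the things that look like the short_pack, take the one that is farthest to the robot's left at the start.

How it is judged (in metres and radians):
On the way, in this order (a step that is already met when the one before it is completed fails the run):
1. both packs lie flat in their own bays, contact ends towards the brass strips, released, lever still up (x of long_pack in the frame of tester between -0.007 and 0.007 m and y of long_pack in the frame of tester between -0.112 and -0.098 m and z of long_pack in the frame of tester between 0.003 and 0.0085 m and angle between each of long_pack, short_pack's own z axis and vertical below 0.06 rad and x of each of long_pack_contact, short_pack_contact in the frame of tester above 0 m and contact force between each of long_pack, short_pack and the fingers below 0.3 N and x of short_pack in the frame of tester between -0.007 and 0.007 m and y of short_pack in the frame of tester between -0.022 and -0.008 m and z of short_pack in the frame of tester between 0.003 and 0.0085 m and value of joint lever below 0.005 m), for 0.2 s.
2. the lever is pressed to its third click by the fingers (value of joint lever between 0.031 and 0.0412 m and contact force between paddle and the fingers above 1.5 N), for 0.3 s.
At the end, for the whole second after the job is handed in: Both packs flat in their own bays (within 7 mm of centre, on the floor, tilt under 0.06 rad), contact end to the brass strip, not touched; lever still, at its third click (joint 0.031 to 0.0412), the fingers alone pressing the paddle with over 1.5 N (all of step 2 and x of long_pack in the frame of tester between -0.007 and 0.007 m and y of long_pack in the frame of tester between -0.112 and -0.098 m and z of long_pack in the frame of tester between 0.003 and 0.0085 m and angle between each of long_pack, short_pack's own z axis and vertical below 0.06 rad and x of each of long_pack_contact, short_pack_contact in the frame of tester above 0 m and contact force between each of long_pack, short_pack and the fingers below 0.3 N and x of short_pack in the frame of tester between -0.007 and 0.007 m and y of short_pack in the frame of tester between -0.022 and -0.008 m and z of short_pack in the frame of tester between 0.003 and 0.0085 m and contact force between paddle and long_pack below 0.2 N and contact force between paddle and short_pack below 0.2 N and velocity of joint lever between -0.02 and 0.02 m/s); the arm keeps its last pose, push and grip.
It fails at once if the lever is pushed on past the third click (travel over 0.0435) (value of joint lever above 0.0435 m).
It fails at once if the lever is pressed while a pack is not yet in its bay (value of joint lever above 0.008 m and (horizontal distance between long_pack and long_bay above 0.02 m or horizontal distance between short_pack and short_bay above 0.02 m)).
It fails at once if a bystander (anemometer, lamp shade, sugar pot, spanner) is moved more than 20 mm or tipped (distance of any of anemometer, lamp_shade, sugar_pot, spanner from where it was at the start of the episode above 0.02 m or angle between any of anemometer, lamp_shade, sugar_pot, spanner's own z axis and vertical above 0.3 rad).
It also fails if it takes over 58 s, if anything falls off the work surface, if the arm or the gripper's body presses on something with over 40 N, if the wrist force passes 120 N, or if a joint passes its speed limit or range.

## Robot

A 7-joint arm with a two-finger parallel gripper is mounted at the origin on the work surface. World frame = base frame: x ahead of the robot, y to its left, z up, the work surface at z = 0. Lengths are in m, angles in degrees, forces in N, time in s.
With the tool pointing down it reaches from about 0.425 to 0.875 m from the base axis. Payload 4.7 kg.
Tool frame: the origin (TCP) lies midway between the tips of the shut fingers; the grasp point (between the pads) lies 19 mm behind it; z points along the fingers, x is the direction in which the jaws open and shut, and the axes are right-handed (so a half turn about z gives the same grasp; the last joint's range is limited). The gripper opens to 87 mm and grips with 3 to 60 N. Pads are 19 mm wide; open, the fingers measure 117 mm over their backs; the gripper's body (75 mm by 190 mm) begins 51 mm behind the grasp point.
Start: joints at [63.891, 18.392, -4.016, 83.108, 1.295, 78.541, -3.26], TCP at [0.294, -0.58, 0.195] pointing down, gripper open.
Joint ranges: [-163.93, 163.93], [-17.29, 119.83], [-79.2, 71.16], [3.27, 140.29], [-89.18, 269.18], [5.43, 117.66], [-154.24, 154.24]. Speed limits (degrees/s): [147.25, 147.25, 180, 180, 180, 180, 180].

## Interface

Orientations are given as [roll, pitch, yaw] about the fixed x, y, z axes, in that order (R = Rz(yaw) Ry(pitch) Rx(roll)).
In Python, from cell import env gives the robot as it stands.
- The arm moves only by the tool carry_out, never from a script. Its argument "plan" is a list of rows, each an object with "grip": the closure, from 0 (fully open) to 1 (shut); "dp": the shift along the tool's x, y, z in m, a list of three; "rotation": the turn, a rotation vector about the tool's x, y, z in degrees, a list of three. In form: [{"grip": grip, "dp": [dx, dy, dz], "rotation": [wx, wy, wz]}, ...]. A call has 1 to 8 rows; each row shifts and turns the pose as measured when the row begins, along the tool's axes as they then stand; what a row does not reach is not made up. A row lasts 1/12 s, in which the tool goes at most 41.7 mm and 7.16 degrees, less where a joint would pass 70% of its speed; a pose out of reach is approached as far as the arm can. A call is refused whole if a number of a shift passes 0.0417 or a number of a turn 7.16, either way. A call with a gripper value outside its range is refused whole. The fingers move at their own pace and stop on an object; "force" is the grip in N (left out, the last holds). Time passes only in rows, so rows that do not move let the fingers close. It gives the time, the measured TCP pose, the force and the opening at its end, in the units of the state.
- env.get_obs(): the state, without advancing time (a new reading comes with each control period).
- env.read_camera(name): name is "side" or "top"; returns the picture (384x512x3 uint8, red, green, blue); there is no depth.
- env.camera_params(name): a dict with "fx", "fy", "cx", "cy" (pixels), "R" (3x3) and "t" (3): a world point X has camera coordinates R X + t. Camera axes: x right, y down, z forward; pixel columns grow to the right and rows downward; lengths in m; the calibration is good to about 2 mm. A picture is of the moment at which its call begins. camera_params takes no time and is no camera call.
- env.sign_off(): hands the job in, once; it reports no verdict.
The state is a dict: "time_s": time; "qpos": joint angles; "joint_velocities": joint speeds; "effort": joint torques, N m; "tool_pos": TCP position; "tool_rot": TCP orientation; "force": force on the tool from outside, world axes, zero at the start; "wrist_torque": the same for the moment, N m; "grip_width": finger opening in m.
Only numpy, scipy, OpenCV 4.12 (cv2) and the standard library are available. Lean on these libraries where they do the work, as an engineer would, in place of code of your own. Each camera call takes 0.05 s, during which the arm holds its last target. There are 200 camera calls.

## Working session

There is one attempt and no reset: what is moved stays moved. The work goes in short steps, Python scripts to look and compute and a tool call to move; the robot and the scene stay as the last step left them, time stands still between calls to the robot, and variables do not carry over. Pictures are saved under pics/ and viewed, about 8 in all and at most 12, crops included, and the job is handed in when it is done.

Besides the shell and the picture viewer there is one more tool, called after "Emit:" as name([rows], argument=value, ...), one row to a line, values as JSON. carry_out: Moves the arm, as the interface text tells. Its arguments: {"type":"object","properties":{"plan":{"type":"array","items":{"type":"object","properties":{"grip":{"type":"number"},"dp":{"type":"array","items":{"type":"number"}},"rotation":{"type":"array","items":{"type":"number"}}}}},"force":{"type":"number"}},"required":["plan"]}

```bash
mkdir -p pics; ls
python3 - <<'E'
from cell import env
import cv2
print(env.get_obs())
for n in("top","side"):
    cv2.imwrite(f"pics/{n}0.png",cv2.resize(env.read_camera(n)[...,::-1],(800,600),interpolation=cv2.INTER_CUBIC)); print(n,env.camera_params(n))
E
```

```text
pics
{'time_s': 0.0, 'qpos': array([63.89036091, 18.43928303, -4.01597819, 83.17580407,  1.29648821,
       78.54165304, -3.25895712]), 'joint_velocities': array([ 0.0544272 , -0.06677433,  0.03529993, -0.09406664,  0.0088553 ,
       -0.05980531, -0.00459816]), 'effort': array([-1.17295775e-03, -4.91291177e+01, -4.04220382e-01, -3.12532675e+01,
       -6.38803560e-02,  4.37011337e-02,  1.54661639e-04]), 'tool_pos': array([ 0.29392581, -0.5790525 ,  0.19425122]), 'tool_rot': array([ 1.79992831e+02,  1.11408921e-01, -6.30788344e+01]), 'force': array([-0.05527695, -0.23659406,  0.55116908]), 'wrist_torque': array([-0.03142397,  0.02352401, -0.00956704]), 'grip_width': 0.08697261650062321}
top {'fx': 359.01515401440975, 'fy': 359.01515401440975, 'cx': 253.87011125648297, 'cy': 189.50322798765902, 'R': array([[-0.02163429, -0.99976507,  0.00132846],
       [-0.98518885,  0.02109275, -0.17017056],
       [ 0.17010256, -0.0049903 , -0.98541373]]), 't': array([-0.03431929,  0.57420254,  0.85970271])}
side {'fx': 460.32597705015814, 'fy': 460.32597705015814, 'cx': 250.3056635391851, 'cy': 193.43936509960616, 'R': array([[-0.91531744, -0.40257346,  0.01134018],
       [-0.30991421,  0.68610047, -0.65819399],
       [ 0.25719093, -0.60597092, -0.75276296]]), 't': array([0.49148544, 0.24326573, 0.91612197])}
```

View pics/top0.png

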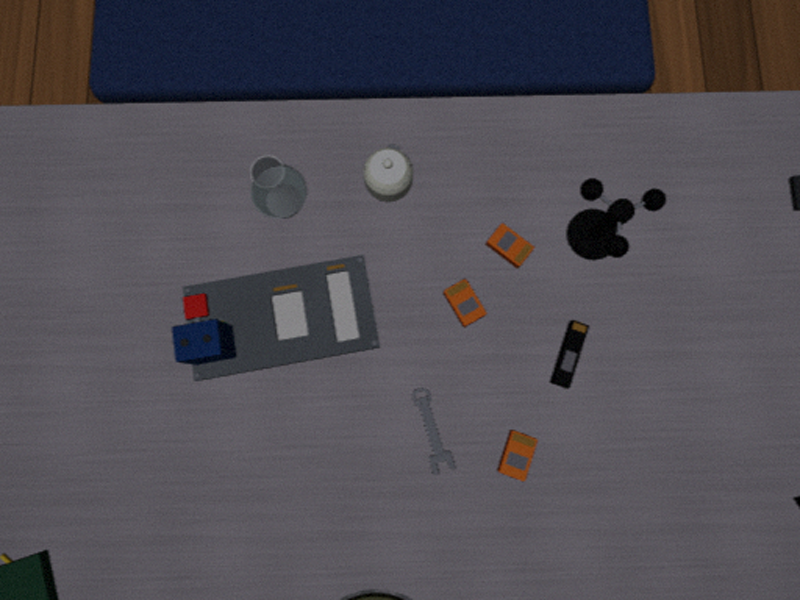

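View pics/side0.png

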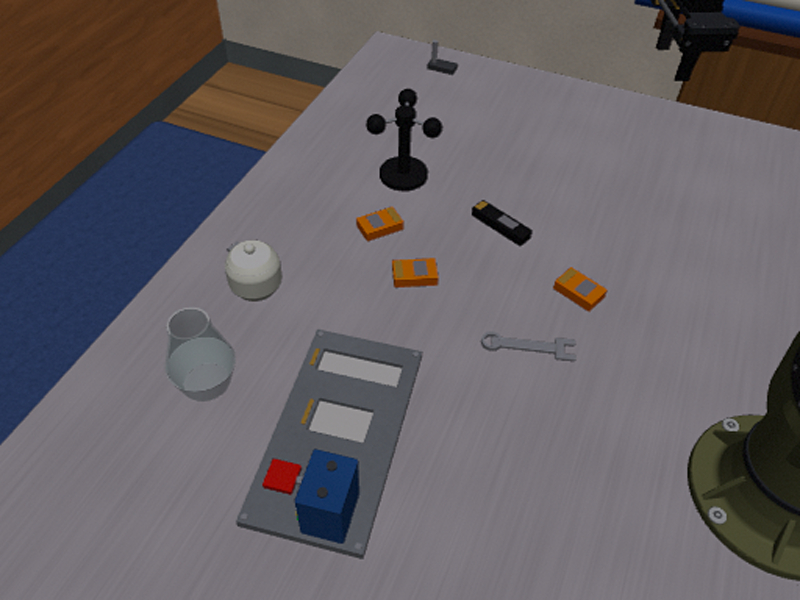

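The top view shows three orange packs, at (464,302), (510,245) and (517,455) in the 800-px picture. Image left is the robot's left (+y), so the one at (464,302) is the one meant. The black pack is at (570,354) and the tester is around (280,320). Next I fit their poses in both cameras and confirm with a crop.

```bash
cat > h.py <<'E'
import numpy as np, cv2
from scipy.optimize import minimize
from cell import env
S=4
P={n:env.camera_params(n) for n in("top","side")}
def proj(n,X):
    p=P[n]; c=np.atleast_2d(X)@p["R"].T+p["t"]
    return np.c_[c[:,0]/c[:,2]*p["fx"]+p["cx"],c[:,1]/c[:,2]*p["fy"]+p["cy"]]
def ray(n,u,v,z):
    p=P[n]; d=p["R"].T@[(u-p["cx"])/p["fx"],(v-p["cy"])/p["fy"],1]; o=-p["R"].T@p["t"]
    return o+d*(z-o[2])/d[2]
def T(pose,L):
    x,y,a=pose; c,s=np.cos(a),np.sin(a); L=np.atleast_2d(L).astype(float)
    return np.c_[x+c*L[:,0]-s*L[:,1],y+s*L[:,0]+c*L[:,1],L[:,2]]
def poly(n,W,hull=False):
    m=np.zeros((384*S,512*S),np.uint8); q=((proj(n,W)+.5)*S*16).astype(np.int32)
    cv2.fillConvexPoly(m,cv2.convexHull(q) if hull else q,1,cv2.LINE_8,4); return m
def rect(cx,cy,lx,ly,z): return [[cx+a*lx/2,cy+b*ly/2,z] for a,b in((-1,-1),(1,-1),(1,1),(-1,1))]
def box(n,pose,lx,ly,z0=0,h=.02): return poly(n,T(pose,rect(0,0,lx,ly,z0)+rect(0,0,lx,ly,z0+h)),True)
def bays(n,pose):
    m=0
    for cy,lx,ly in((-.105,.118,.038),(-.015,.078,.052)):
        m=m|(poly(n,T(pose,rect(0,cy,lx,ly,.006)))&poly(n,T(pose,rect(0,cy,lx,ly,.014))))
    return m
def up(m): return (cv2.resize(m.astype(np.float32),None,fx=S,fy=S,interpolation=cv2.INTER_LINEAR)>.5).astype(np.uint8)
def fit(masks,render,p0,cams=("top","side")):
    def f(p): return sum(1-(r&masks[n]).sum()/max(1,(r|masks[n]).sum()) for n in cams for r in[render(n,p)])
    best=None
    for st in((.01,.01,.1),(.004,-.004,-.05)):
        s=np.array([p0]+[np.array(p0)+np.eye(3)[i]*st[i] for i in range(3)])
        r=minimize(f,p0,method="Nelder-Mead",options=dict(initial_simplex=s,xatol=1e-5,fatol=1e-5)); p0=r.x
    return r.x,r.fun
def near(m,n,X,rad):
    k=np.zeros(m.shape,np.uint8); c=proj(n,X)[0]; cv2.circle(k,tuple(int(i) for i in c),rad,1,-1); return m.astype(np.uint8)&k
E
python3 - <<'E'
from h import *
I={n:env.read_camera(n) for n in P}; np.savez("im0.npz",**I)
k=.64
X={a:ray("top",u*k,v*k,z) for a,u,v,z in(("short",464,302,.02),("o2",510,245,.02),("o3",517,455,.02),("long",570,354,.02),("bay",308,312,.006),("shade",279,200,0),("pot",390,180,0),("anem",593,235,0),("span",433,430,0))}
for a in X: print(a,X[a].round(3))
im={n:I[n].astype(int) for n in I}
for n in I: print(n,[I[n][tuple(proj(n,X[a])[0].astype(int)[::-1])] for a in("short","long","bay")])
t=I["top"]; s=I["side"]
z=lambda i,c,r,w: cv2.resize(i[r-w*3//4:r+w*3//4,c-w:c+w],(400,300),interpolation=cv2.INTER_CUBIC)
c=lambda n,a:proj(n,X[a])[0].astype(int)
g=np.vstack([np.hstack([z(t,*c("top","short"),30),z(t,*c("top","long"),30)]),np.hstack([z(s,*c("side","short"),30),z(s,*c("side","long"),30)])])
cv2.imwrite("pics/crop.png",g[...,::-1])
E
```

```text
short [ 0.566 -0.159  0.02 ]
o2 [ 0.662 -0.241  0.02 ]
o3 [ 0.317 -0.233  0.02 ]
long [ 0.476 -0.33   0.02 ]
bay [0.557 0.104 0.006]
shade [0.758 0.157 0.   ]
pot [ 0.791 -0.04   0.   ]
anem [ 0.683 -0.391  0.   ]
span [ 0.358 -0.102  0.   ]
top [array([83, 67, 61], dtype=uint8), array([69, 68, 76], dtype=uint8), array([55, 59, 66], dtype=uint8)]
side [array([ 87,  91, 104], dtype=uint8), array([ 97,  94, 102], dtype=uint8), array([83, 86, 94], dtype=uint8)]
```

View pics/crop.png

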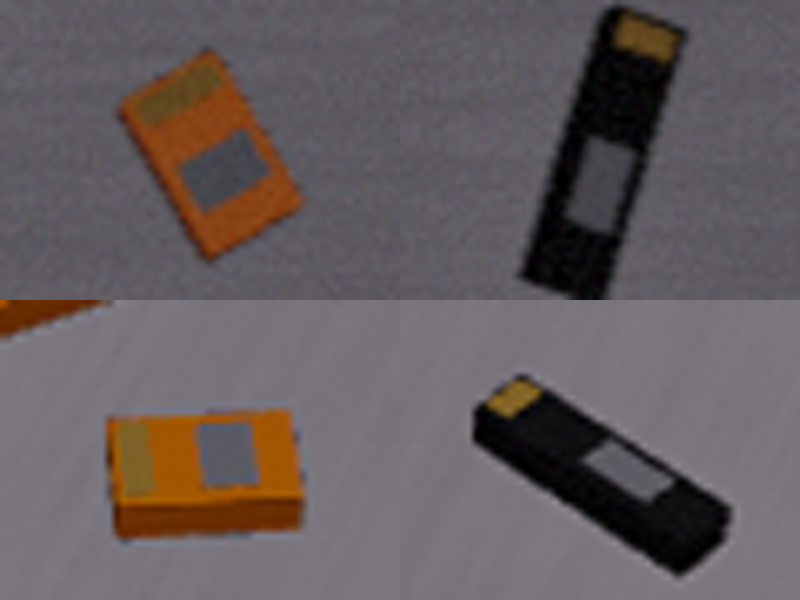

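The crop shows brass at the top-left end of the short pack and at the top-right end of the long one. Both are therefore roughly towards +x already. Now the pose fits.

```bash
cat >> h.py <<'E'
def hull(m):
    m=up(m); c,_=cv2.findContours(m,cv2.RETR_EXTERNAL,cv2.CHAIN_APPROX_NONE); c=np.vstack([k for k in c if cv2.contourArea(k)>40])
    o=np.zeros_like(m); cv2.fillConvexPoly(o,cv2.convexHull(c),1); return o
E
python3 - <<'E'
from h import *
I=np.load("im0.npz"); im={n:I[n].astype(int) for n in P}
d=np.degrees
sh=lambda q:(q[0].round(4),round(float(d(q[0][2])),2),round(q[1],3))
f={n:cv2.GaussianBlur(I[n],(3,3),0).astype(int) for n in P}
o={n:hull(near(f[n][...,0]-f[n][...,2]>22,n,[.566,-.159,.01],30)) for n in P}
b={n:hull(near(f[n].max(2)<48,n,[.476,-.33,.01],42)) for n in P}
w={n:up(near(f[n].min(2)>(110 if n=="top" else 135),n,[.557,.104,.006],75)) for n in P}
for cams in(("top","side"),("top",),("side",)):
    print(cams)
    print(" short",sh(fit(o,lambda n,p:box(n,p,.07,.044),[.566,-.159,.52],cams)))
    print(" long",sh(fit(b,lambda n,p:box(n,p,.11,.03),[.476,-.33,-.2],cams)))
    print(" tester",sh(fit(w,bays,[.557,.16,.17],cams)))
np.savez("m.npz",**{f"{n}{k}":v[n] for n in P for k,v in(("o",o),("b",b),("w",w))})
p=fit(w,bays,[.557,.16,.17])[0]
v=[]
for n in P:
    g=cv2.resize(I[n],None,fx=S,fy=S)
    for m,c in((o[n],(0,255,0)),(b[n],(0,255,255)),(w[n],(255,0,0))): cv2.drawContours(g,cv2.findContours(m,0,1)[0],-1,c,2)
    q=((proj(n,T(p,rect(0,0,.16,.31,.014)))+.5)*S).astype(int); cv2.polylines(g,[q],True,(255,255,0),2)
    q=((proj(n,T(p,rect(.028,.1,.036,.036,.085)))+.5)*S).astype(int)
    x0,y0=((380,600) if n=="top" else (550,480)); g=g[y0:y0+900,x0:x0+1200]
    v.append(cv2.resize(g,(400,300),interpolation=cv2.INTER_AREA) if 0 else cv2.resize(g,(800,600),interpolation=cv2.INTER_AREA))
cv2.imwrite("pics/fit.png",cv2.resize(np.vstack(v),(600,900))[:,:][:900]); cv2.imwrite("pics/fit2.png",cv2.resize(np.hstack(v),(800,300),interpolation=cv2.INTER_AREA))
E
```

```text
('top', 'side')
 short (array([ 0.5683, -0.1609,  0.4971]), 28.48, np.float64(0.525))
 long (array([ 0.4772, -0.3298, -0.3742]), -21.44, np.float64(0.236))
 tester (array([0.55  , 0.1501, 0.1622]), 9.29, np.float64(0.291))
('top',)
 short (array([ 0.5684, -0.1603,  0.4975]), 28.5, np.float64(0.083))
 long (array([ 0.4774, -0.3298, -0.3663]), -20.99, np.float64(0.088))
 tester (array([0.5509, 0.1494, 0.1554]), 8.9, np.float64(0.134))
('side',)
 short (array([ 0.5694, -0.1628,  0.5585]), 32.0, np.float64(0.438))
 long (array([ 0.4787, -0.3299, -0.4054]), -23.23, np.float64(0.142))
 tester (array([0.5509, 0.1499, 0.1581]), 9.06, np.float64(0.155))
```

View pics/fit2.png

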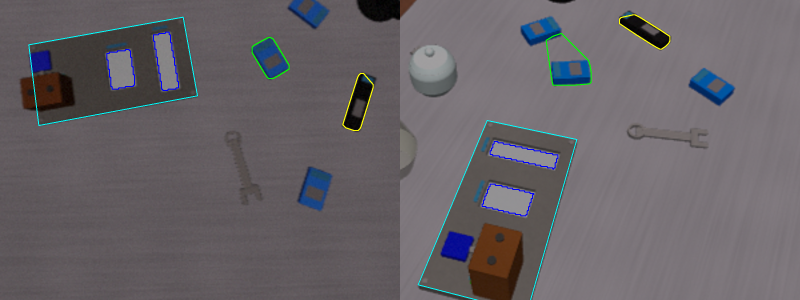

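The overlay shows the tester outline fits. The short-pack mask in the side view took in a neighbouring pack, and the long-pack mask missed its brass end, so I fix both masks.

Run:
```python
from h import *
I=np.load("im0.npz")
d=np.degrees
sh=lambda q:(q[0].round(4),round(float(d(q[0][2])),2),round(q[1],3))
f={n:cv2.GaussianBlur(I[n],(3,3),0).astype(int) for n in P}
o={n:hull(near(f[n][...,0]-f[n][...,2]>18,n,[.568,-.16,.01],24 if n=="top" else 20)) for n in P}
b={n:hull(near((f[n].max(2)<48)|(f[n][...,0]-f[n][...,2]>12),n,[.477,-.33,.01],32)) for n in P}
for cams in(("top","side"),("top",),("side",)):
    print(" short",sh(fit(o,lambda n,p:box(n,p,.07,.044),[.568,-.16,.5],cams)))
    print(" long",sh(fit(b,lambda n,p:box(n,p,.11,.03),[.477,-.33,-.3],cams)))
# deck-corner check: fit deck edges in top with dark-grey mask
t=[.5505,.1497,.158]
print("paddle/bays world",T(t,[[.0,-.105,0],[0,-.015,0],[.028,.115,.085]]).round(4))
rm={n:up(near((f[n][...,0]-f[n][...,1])>60,n,T(t,[[.028,.115,.08]]),25)) for n in P}
print("paddle fit",fit(rm,lambda n,p:box(n,p,.036,.036,.075,.01),[.56,.27,.158]))
for n in P: print(n,"px red",np.argwhere(rm[n]).mean(0)[::-1]/S, proj(n,T(t,[[.028,.115,.085]])))
```

```text
short (array([ 0.5679, -0.1611,  0.5037]), 28.86, np.float64(0.168))
 long (array([ 0.478 , -0.3303, -0.3856]), -22.09, np.float64(0.133))
 short (array([ 0.5679, -0.1608,  0.4882]), 27.97, np.float64(0.097))
 long (array([ 0.478 , -0.3303, -0.3667]), -21.01, np.float64(0.044))
 short (array([ 0.5684, -0.1612,  0.5343]), 30.61, np.float64(0.069))
 long (array([ 0.4789, -0.3309, -0.4049]), -23.2, np.float64(0.076))
paddle/bays world [[0.567  0.046  0.    ]
 [0.5529 0.1349 0.    ]
 [0.5601 0.2677 0.085 ]]
paddle fit (array([0.56076814, 0.26760401, 0.1310983 ]), np.float64(0.3633972987253611))
top px red [125.05987978 195.96123613] [[124.30335389 195.12545787]]
side px red [180.25395091 304.51193679] [[179.68809065 302.39750684]]
```

```bash
cat > go.py <<'E'
# prints rows (tool axes) from measured pose to x y z yaw ; usage: go.py x y z yaw [max step m]
import sys
from h import *
from scipy.spatial.transform import Rotation as R
x,y,z,yaw=map(float,sys.argv[1:5]); mx=float(sys.argv[5]) if len(sys.argv)>5 else .04
o=env.get_obs(); p=np.array(o["tool_pos"]); r=R.from_euler("xyz",o["tool_rot"],degrees=True)
g=R.from_euler("xyz",[180,0,yaw],degrees=True); dv=np.array([x,y,z])-p; w=(r.inv()*g).as_rotvec(degrees=True)
n=int(np.ceil(max(np.linalg.norm(dv)/mx,np.linalg.norm(w)/7,1)))
print("t",round(o["time_s"],2),"pos",p.round(4),"rot",o["tool_rot"].round(2),"F",o["force"].round(1),"w",round(o["grip_width"],4),"rows",n)
for i in range(n):
    print((r.inv().apply(dv/n)).round(4).tolist(),(w/n).round(2).tolist()); r=r*R.from_rotvec(w/n,degrees=True)
E
python3 go.py .478 -.33 .12 -112
```

```text
t 0.2 pos [ 0.294  -0.5793  0.1947] rot [ 1.7999e+02  7.0000e-02 -6.3080e+01] F [ 0.2 -0.1  0.4] w 0.0868 rows 8
[-0.0174, -0.0346, 0.0094] [0.0, 0.01, 6.11]
[-0.021, -0.0326, 0.0094] [0.0, 0.01, 6.11]
[-0.0243, -0.0301, 0.0094] [0.0, 0.01, 6.11]
[-0.0274, -0.0274, 0.0094] [0.0, 0.01, 6.11]
[-0.0301, -0.0243, 0.0093] [0.0, 0.01, 6.11]
[-0.0326, -0.021, 0.0093] [0.0, 0.01, 6.11]
[-0.0346, -0.0174, 0.0093] [0.0, 0.01, 6.11]
[-0.0363, -0.0136, 0.0093] [0.0, 0.01, 6.11]
```

Emit:
carry_out([
  {"grip": 0, "dp": [-0.017, -0.035, 0.009], "rotation": [0, 0, 6.1]},
  {"grip": 0, "dp": [-0.021, -0.033, 0.009], "rotation": [0, 0, 6.1]},
  {"grip": 0, "dp": [-0.024, -0.03, 0.009], "rotation": [0, 0, 6.1]},
  {"grip": 0, "dp": [-0.027, -0.027, 0.009], "rotation": [0, 0, 6.1]},
  {"grip": 0, "dp": [-0.03, -0.024, 0.009], "rotation": [0, 0, 6.1]},
  {"grip": 0, "dp": [-0.033, -0.021, 0.009], "rotation": [0, 0, 6.1]},
  {"grip": 0, "dp": [-0.035, -0.017, 0.009], "rotation": [0, 0, 6.1]},
  {"grip": 0, "dp": [-0.036, -0.014, 0.009], "rotation": [0, 0, 6.1]},
])

```text
time_s: 0.87
tool_pos: [0.4786, -0.3384, 0.1186]
tool_rot: [180.0, -0.5, -115.3]
force: [0.5, -0.3, 0.2]
grip_width: 0.0868
```

```bash
python3 go.py .478 -.33 .06 -112
```

```text
t 0.87 pos [ 0.4786 -0.3384  0.1186] rot [ 179.96   -0.5  -115.29] F [ 0.5 -0.3  0.2] w 0.0868 rows 2
[-0.0039, 0.002, 0.0293] [0.03, -0.25, -1.64]
[-0.0039, 0.0019, 0.0293] [0.03, -0.25, -1.64]
```

Emit:
carry_out([
  {"grip": 0, "dp": [-0.004, 0.002, 0.029], "rotation": [0, -0.2, -1.6]},
  {"grip": 0, "dp": [-0.004, 0.002, 0.026], "rotation": [0, -0.2, -1.6]},
  {"grip": 0, "dp": [0, 0, 0], "rotation": [0, 0, 0]},
])

```text
time_s: 1.12
tool_pos: [0.4872, -0.3155, 0.0613]
tool_rot: [-179.9, 0.3, -111.3]
force: [-0.0, 1.2, -0.5]
grip_width: 0.0871
```

```bash
python3 go.py .478 -.33 .010 -112 .02
```

```text
t 1.12 pos [ 0.4872 -0.3155  0.0613] rot [-179.93    0.3  -111.28] F [-0.   1.2 -0.5] w 0.0871 rows 3
[0.0057, 0.0011, 0.0171] [-0.02, 0.1, 0.24]
[0.0057, 0.0011, 0.0171] [-0.02, 0.1, 0.24]
[0.0057, 0.0011, 0.0171] [-0.02, 0.1, 0.24]
```

Emit:
carry_out([
  {"grip": 0, "dp": [0.009, 0.002, 0.01], "rotation": [0, 0, 0.4]},
  {"grip": 0, "dp": [0.008, 0.001, 0.01], "rotation": [0, 0, 0.4]},
  {"grip": 0, "dp": [0, 0, 0], "rotation": [0, 0, 0]},
  {"grip": 0, "dp": [0, 0, 0], "rotation": [0, 0, 0]},
])

```text
time_s: 1.45
tool_pos: [0.4766, -0.3346, 0.0413]
tool_rot: [-179.9, 0.2, -112.4]
force: [0.4, -0.5, 0.1]
grip_width: 0.0872
```

```bash
python3 go.py .478 -.33 .010 -112 .02
```

```text
t 1.45 pos [ 0.4766 -0.3346  0.0413] rot [-179.89    0.18 -112.4 ] F [ 0.4 -0.5  0.1] w 0.0872 rows 2
[-0.0023, 0.0003, 0.0156] [-0.05, 0.09, -0.2]
[-0.0024, 0.0002, 0.0156] [-0.05, 0.09, -0.2]
```

Well aligned. I descend and grip.

Emit:
carry_out([
  {"grip": 0, "dp": [-0.002, 0, 0.012], "rotation": [0, 0, 0]},
  {"grip": 0, "dp": [-0.002, 0, 0.012], "rotation": [0, 0, 0]},
  {"grip": 0, "dp": [0, 0, 0.006], "rotation": [0, 0, 0]},
  {"grip": 0, "dp": [0, 0, 0], "rotation": [0, 0, 0]},
  {"grip": 0, "dp": [0, 0, 0], "rotation": [0, 0, 0]},
])

```text
time_s: 1.87
tool_pos: [0.4783, -0.335, 0.0107]
tool_rot: [-179.6, 0.1, -112.8]
force: [0.2, -0.3, -0.3]
grip_width: 0.0874
```

Emit:
carry_out([
  {"grip": 0.9, "dp": [0, 0, 0], "rotation": [0, 0, 0]},
  {"grip": 0.9, "dp": [0, 0, 0], "rotation": [0, 0, 0]},
  {"grip": 0.9, "dp": [0, 0, 0], "rotation": [0, 0, 0]},
  {"grip": 0.9, "dp": [0, 0, 0], "rotation": [0, 0, 0]},
  {"grip": 0.9, "dp": [0, 0, 0], "rotation": [0, 0, 0]},
  {"grip": 0.9, "dp": [0, 0, 0], "rotation": [0, 0, 0]},
], force=25)

```text
time_s: 2.37
tool_pos: [0.4795, -0.3348, 0.0118]
tool_rot: [-179.5, 0.1, -112.7]
force: [-0.0, -0.5, -0.1]
grip_width: 0.0549
```

Emit:
carry_out([
  {"grip": 0.9, "dp": [0, 0, 0.0005], "rotation": [0, 0, 0]},
  {"grip": 0.9, "dp": [0, 0, 0.0005], "rotation": [0, 0, 0]},
  {"grip": 0.9, "dp": [0, 0, 0], "rotation": [0, 0, 0]},
  {"grip": 0.9, "dp": [0, 0, 0], "rotation": [0, 0, 0]},
  {"grip": 0.9, "dp": [0, 0, 0], "rotation": [0, 0, 0]},
  {"grip": 0.9, "dp": [0, 0, 0], "rotation": [0, 0, 0]},
  {"grip": 0.9, "dp": [0, 0, 0], "rotation": [0, 0, 0]},
  {"grip": 0.9, "dp": [0, 0, 0], "rotation": [0, 0, 0]},
])

```text
time_s: 3.03
tool_pos: [0.4797, -0.3349, 0.0111]
tool_rot: [-179.5, 0.1, -112.7]
force: [-0.3, -0.0, 0.3]
grip_width: 0.01
```

Emit:
carry_out([
  {"grip": 0.9, "dp": [0, 0, 0], "rotation": [0, 0, 0]},
  {"grip": 0.9, "dp": [0, 0, -0.01], "rotation": [0, 0, 0]},
  {"grip": 0.9, "dp": [0, 0, -0.02], "rotation": [0, 0, 0]},
  {"grip": 0.9, "dp": [0, 0, -0.02], "rotation": [0, 0, 0]},
  {"grip": 0.9, "dp": [0, 0, -0.02], "rotation": [0, 0, 0]},
  {"grip": 0.9, "dp": [0, 0, -0.01], "rotation": [0, 0, 0]},
  {"grip": 0.9, "dp": [0, 0, 0], "rotation": [0, 0, 0]},
  {"grip": 0.9, "dp": [0, 0, 0], "rotation": [0, 0, 0]},
])

```text
time_s: 3.7
tool_pos: [0.4785, -0.3343, 0.0966]
tool_rot: [-179.6, 0.1, -112.7]
force: [0.1, -0.3, -0.3]
grip_width: 0.0086
```

```bash
python3 go.py .567 .046 .10 -81 .03
python3 - <<'E'
from h import *
v=[]
for n in P:
    i=env.read_camera(n); c=proj(n,env.get_obs()["tool_pos"])[0].astype(int); c=np.clip(c,[60,45],[452,339])
    v.append(cv2.resize(i[c[1]-45:c[1]+45,c[0]-60:c[0]+60],(400,300),interpolation=cv2.INTER_CUBIC))
cv2.imwrite("pics/g1.png",np.hstack(v)[...,::-1])
E
```

```text
t 3.7 pos [ 0.4785 -0.3343  0.0966] rot [-1.7956e+02  7.0000e-02 -1.1269e+02] F [ 0.1 -0.3 -0.3] w 0.0086 rows 14
[-0.0275, 0.0046, -0.0002] [-0.03, -0.0, -2.26]
[-0.0277, 0.0036, -0.0002] [-0.03, -0.0, -2.26]
[-0.0278, 0.0025, -0.0002] [-0.03, -0.0, -2.26]
[-0.0279, 0.0014, -0.0002] [-0.03, -0.0, -2.26]
[-0.0279, 0.0003, -0.0002] [-0.03, -0.0, -2.26]
[-0.0279, -0.0008, -0.0002] [-0.03, -0.0, -2.26]
[-0.0278, -0.0019, -0.0002] [-0.03, -0.0, -2.26]
[-0.0277, -0.003, -0.0002] [-0.03, -0.0, -2.26]
[-0.0276, -0.0041, -0.0002] [-0.03, -0.0, -2.26]
[-0.0274, -0.0052, -0.0002] [-0.03, -0.0, -2.26]
[-0.0272, -0.0063, -0.0002] [-0.03, -0.0, -2.26]
[-0.0269, -0.0074, -0.0002] [-0.03, -0.0, -2.26]
[-0.0266, -0.0084, -0.0002] [-0.03, -0.0, -2.26]
[-0.0262, -0.0095, -0.0002] [-0.03, -0.0, -2.26]
```

View pics/g1.png

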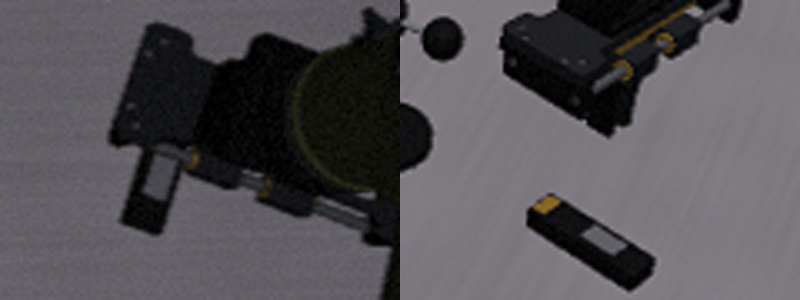

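The fingers shut on nothing, and the black pack is still on the table. I refit its position.

Run:
```python
from h import *
n="side"; i=env.read_camera(n); f=cv2.GaussianBlur(i,(3,3),0).astype(int)
b={n:hull(near((f.max(2)<48)|(f[...,0]-f[...,2]>12),n,[.477,-.33,.01],32))}
print(fit(b,lambda n,p:box(n,p,.11,.03),[.477,-.33,-.4],("side",)))
o=env.get_obs();g=cv2.resize(i,None,fx=S,fy=S)
cv2.drawContours(g,cv2.findContours(b[n],0,1)[0],-1,(0,255,0),1)
for X,c in((o["tool_pos"],(255,0,0)),(o["tool_pos"]*[1,1,0],(255,255,0))):
    q=((proj(n,X)[0]+.5)*S).astype(int); cv2.circle(g,tuple(int(k) for k in q),5,c,2)
c=q
cv2.imwrite("pics/g2.png",g[c[1]-400:c[1]+200,c[0]-400:c[0]+400][...,::-1])
```

```text
(array([ 0.47839939, -0.3302816 , -0.39707053]), np.float64(0.08375056895766952))
```

View pics/g2.png

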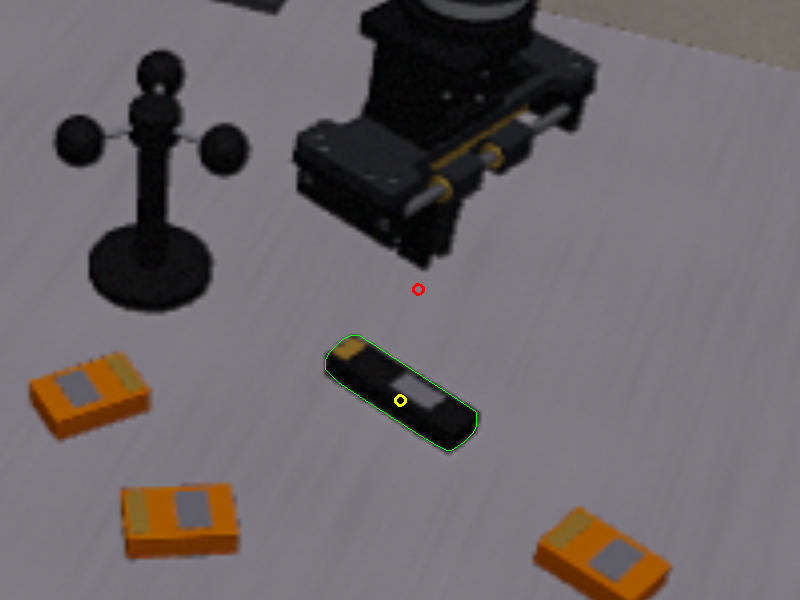

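The pack has not moved. The real finger tips, at about (425,265), are some 20 mm above the reported TCP, circled at (418,290), so the fingers closed above the pack. I reopen and go down carefully, watching the force.

Emit:
carry_out([
  {"grip": 0, "dp": [-0.004, 0, 0.005], "rotation": [0, 0, 0]},
  {"grip": 0, "dp": [0, 0, 0.01], "rotation": [0, 0, -0.5]},
  {"grip": 0, "dp": [0, 0, 0.01], "rotation": [0, 0, 0]},
  {"grip": 0, "dp": [0, 0, 0], "rotation": [0, 0, 0]},
  {"grip": 0, "dp": [0, 0, 0], "rotation": [0, 0, 0]},
  {"grip": 0, "dp": [0, 0, 0], "rotation": [0, 0, 0]},
  {"grip": 0, "dp": [0, 0, 0], "rotation": [0, 0, 0]},
  {"grip": 0, "dp": [0, 0, 0], "rotation": [0, 0, 0]},
])

```text
time_s: 4.52
tool_pos: [0.4759, -0.3269, 0.0609]
tool_rot: [179.7, 0.3, -112.1]
force: [-0.5, -0.8, 0.3]
grip_width: 0.0541
```

Emit:
carry_out([
  {"grip": 0, "dp": [0, 0, 0], "rotation": [0, 0, 0]},
  {"grip": 0, "dp": [0, 0, 0], "rotation": [0, 0, 0]},
  {"grip": 0, "dp": [0, 0, 0], "rotation": [0, 0, 0]},
  {"grip": 0, "dp": [0, 0, 0], "rotation": [0, 0, 0]},
  {"grip": 0, "dp": [0, 0, 0.015], "rotation": [0, 0, 0]},
  {"grip": 0, "dp": [0, 0, 0.015], "rotation": [0, 0, 0]},
  {"grip": 0, "dp": [0, 0, 0.015], "rotation": [0, 0, 0]},
  {"grip": 0, "dp": [0, 0, 0], "rotation": [0, 0, 0]},
])

```text
time_s: 5.18
tool_pos: [0.4786, -0.329, 0.0184]
tool_rot: [-179.9, 0.1, -112.1]
force: [-0.6, 0.3, -0.2]
grip_width: 0.087
```

```bash
python3 go.py .478 -.33 .003 -112 .01
```

```text
t 5.18 pos [ 0.4786 -0.329   0.0184] rot [-1.7987e+02  1.4000e-01 -1.1214e+02] F [-0.6  0.3 -0.2] w 0.087 rows 2
[0.0006, 0.0001, 0.0077] [-0.06, 0.07, -0.07]
[0.0006, 0.0001, 0.0077] [-0.06, 0.07, -0.07]
```

Emit:
carry_out([
  {"grip": 0, "dp": [0, 0, 0.008], "rotation": [0, 0, 0]},
  {"grip": 0, "dp": [0, 0, 0.006], "rotation": [0, 0, 0]},
  {"grip": 0, "dp": [0, 0, 0.004], "rotation": [0, 0, 0]},
  {"grip": 0, "dp": [0, 0, 0.003], "rotation": [0, 0, 0]},
  {"grip": 0, "dp": [0, 0, 0], "rotation": [0, 0, 0]},
])

```text
time_s: 5.6
tool_pos: [0.4799, -0.3297, -0.0023]
tool_rot: [-179.7, 0.1, -112.1]
force: [0.3, 0.3, 0.5]
grip_width: 0.0871
```

Run:
```python
from h import *
n="side"; i=env.read_camera(n); o=env.get_obs();g=cv2.resize(i,None,fx=S,fy=S,interpolation=cv2.INTER_CUBIC)
p=o["tool_pos"];print(p)
for dz in(0,.01,.02):
    q=((proj(n,p+[0,0,dz])[0]+.5)*S).astype(int); cv2.circle(g,tuple(int(k) for k in q),4,(255,0,0),2)
cv2.imwrite("pics/g3.png",cv2.resize(g[q[1]-200:q[1]+160,q[0]-240:q[0]+240],(800,600))[...,::-1])
```

```text
[ 0.48004579 -0.32985245 -0.00200453]
```

View pics/g3.png

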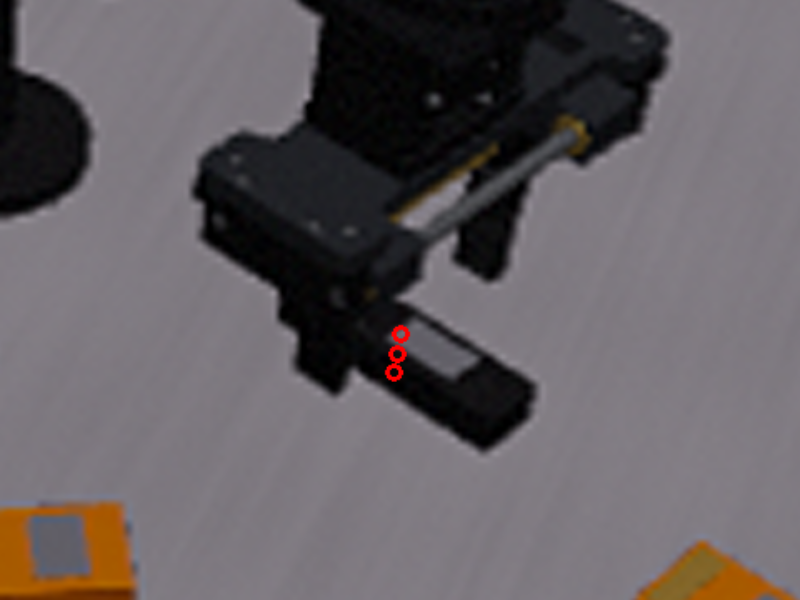

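The midpoint of the finger ends, about (413,330), lies on the marker 20 mm above the reported TCP, so that is the offset. I go down to a reported z of −0.009 and grip.

Emit:
carry_out([
  {"grip": 0, "dp": [0, 0, 0.003], "rotation": [0, 0, 0]},
  {"grip": 0, "dp": [0, 0, 0.003], "rotation": [0, 0, 0]},
  {"grip": 0, "dp": [0, 0, 0.002], "rotation": [0, 0, 0]},
  {"grip": 0, "dp": [0, 0, 0], "rotation": [0, 0, 0]},
])

```text
time_s: 5.98
tool_pos: [0.4811, -0.3305, -0.0094]
tool_rot: [-179.6, 0.1, -112.1]
force: [0.9, 0.2, -0.2]
grip_width: 0.087
```

Emit:
carry_out([
  {"grip": 0.9, "dp": [0, 0, 0], "rotation": [0, 0, 0]},
  {"grip": 0.9, "dp": [0, 0, 0], "rotation": [0, 0, 0]},
  {"grip": 0.9, "dp": [0, 0, 0], "rotation": [0, 0, 0]},
  {"grip": 0.9, "dp": [0, 0, 0], "rotation": [0, 0, 0]},
  {"grip": 0.9, "dp": [0, 0, 0], "rotation": [0, 0, 0]},
  {"grip": 0.9, "dp": [0, 0, 0], "rotation": [0, 0, 0]},
  {"grip": 0.9, "dp": [0, 0, 0], "rotation": [0, 0, 0]},
  {"grip": 0.9, "dp": [0, 0, 0], "rotation": [0, 0, 0]},
])

```text
time_s: 6.65
tool_pos: [0.4815, -0.3307, -0.0089]
tool_rot: [-179.5, 0.1, -112.1]
force: [0.3, 0.2, 0.7]
grip_width: 0.0418
```

Emit:
carry_out([
  {"grip": 0.9, "dp": [0, 0, 0], "rotation": [0, 0, 0]},
  {"grip": 0.9, "dp": [0, 0, 0], "rotation": [0, 0, 0]},
  {"grip": 0.9, "dp": [0, 0, 0], "rotation": [0, 0, 0]},
  {"grip": 0.9, "dp": [0, 0, 0], "rotation": [0, 0, 0]},
])

```text
time_s: 6.98
tool_pos: [0.4814, -0.3309, -0.0089]
tool_rot: [-179.5, 0.1, -112.2]
force: [-0.3, 0.3, 0.7]
grip_width: 0.0289
```

Emit:
carry_out([
  {"grip": 0.9, "dp": [0, 0, 0], "rotation": [0, 0, 0]},
  {"grip": 0.9, "dp": [0, 0, 0], "rotation": [0, 0, 0]},
  {"grip": 0.9, "dp": [0, 0, -0.01], "rotation": [0, 0, 0]},
  {"grip": 0.9, "dp": [0, 0, -0.02], "rotation": [0, 0, 0]},
  {"grip": 0.9, "dp": [0, 0, -0.02], "rotation": [0, 0, 0]},
  {"grip": 0.9, "dp": [0, 0, -0.01], "rotation": [0, 0, 0]},
  {"grip": 0.9, "dp": [0, 0, 0], "rotation": [0, 0, 0]},
])

```text
time_s: 7.57
tool_pos: [0.479, -0.3293, 0.0529]
tool_rot: [-179.8, 0.1, -112.1]
force: [0.1, 0.3, -0.6]
grip_width: 0.0283
```

```bash
python3 go.py .569 .046 .065 -81.5 .028
```

```text
t 7.57 pos [ 0.479  -0.3293  0.0529] rot [-1.7982e+02  1.4000e-01 -1.1214e+02] F [ 0.1  0.3 -0.6] w 0.0283 rows 14
[-0.0273, 0.0041, -0.0008] [-0.02, 0.01, -2.19]
[-0.0274, 0.0031, -0.0008] [-0.02, 0.01, -2.19]
[-0.0275, 0.0021, -0.0008] [-0.02, 0.01, -2.19]
[-0.0275, 0.001, -0.0008] [-0.02, 0.01, -2.19]
[-0.0276, -0.0001, -0.0008] [-0.02, 0.01, -2.19]
[-0.0275, -0.0011, -0.0008] [-0.02, 0.01, -2.19]
[-0.0275, -0.0022, -0.0008] [-0.02, 0.01, -2.19]
[-0.0274, -0.0032, -0.0008] [-0.02, 0.01, -2.19]
[-0.0272, -0.0042, -0.0008] [-0.02, 0.01, -2.19]
[-0.0271, -0.0053, -0.0008] [-0.02, 0.01, -2.19]
[-0.0268, -0.0063, -0.0008] [-0.02, 0.01, -2.19]
[-0.0266, -0.0073, -0.0008] [-0.02, 0.01, -2.19]
[-0.0263, -0.0083, -0.0009] [-0.02, 0.01, -2.19]
[-0.0259, -0.0093, -0.0009] [-0.02, 0.01, -2.19]
```

Emit:
carry_out([
  {"grip": 0.9, "dp": [-0.027, 0.004, -0.002], "rotation": [0, 0, -2.2]},
  {"grip": 0.9, "dp": [-0.027, 0.003, -0.002], "rotation": [0, 0, -2.2]},
  {"grip": 0.9, "dp": [-0.027, 0.002, -0.002], "rotation": [0, 0, -2.2]},
  {"grip": 0.9, "dp": [-0.027, 0.001, -0.002], "rotation": [0, 0, -2.2]},
  {"grip": 0.9, "dp": [-0.027, 0, -0.001], "rotation": [0, 0, -2.2]},
  {"grip": 0.9, "dp": [-0.027, -0.001, -0.001], "rotation": [0, 0, -2.2]},
  {"grip": 0.9, "dp": [-0.027, -0.002, -0.001], "rotation": [0, 0, -2.2]},
  {"grip": 0.9, "dp": [-0.027, -0.003, -0.001], "rotation": [0, 0, -2.2]},
])

```text
time_s: 8.23
tool_pos: [0.5259, -0.111, 0.062]
tool_rot: [180.0, -0.1, -94.0]
force: [0.4, 0.5, -1.6]
grip_width: 0.0286
```

```bash
python3 go.py .569 .046 .065 -81.5 .028
```

```text
t 8.23 pos [ 0.5259 -0.111   0.062 ] rot [ 1.7999e+02 -1.2000e-01 -9.3950e+01] F [ 0.4  0.5 -1.6] w 0.0286 rows 6
[-0.0266, -0.0054, -0.0006] [0.0, -0.02, -2.08]
[-0.0264, -0.0063, -0.0005] [0.0, -0.02, -2.08]
[-0.0261, -0.0073, -0.0005] [0.0, -0.02, -2.08]
[-0.0259, -0.0082, -0.0005] [0.0, -0.02, -2.08]
[-0.0255, -0.0091, -0.0005] [0.0, -0.02, -2.08]
[-0.0252, -0.0101, -0.0005] [0.0, -0.02, -2.08]
```

Emit:
carry_out([
  {"grip": 0.9, "dp": [-0.026, -0.005, 0], "rotation": [0, 0, -2.1]},
  {"grip": 0.9, "dp": [-0.026, -0.006, 0], "rotation": [0, 0, -2.1]},
  {"grip": 0.9, "dp": [-0.025, -0.007, 0], "rotation": [0, 0, -2.1]},
  {"grip": 0.9, "dp": [-0.025, -0.008, 0], "rotation": [0, 0, -2]},
  {"grip": 0.9, "dp": [-0.016, -0.007, 0], "rotation": [0, 0, -1.5]},
  {"grip": 0.9, "dp": [-0.008, -0.004, 0], "rotation": [0, 0, -1]},
  {"grip": 0.9, "dp": [0, 0, 0], "rotation": [0, 0, 0]},
  {"grip": 0.9, "dp": [0, 0, 0], "rotation": [0, 0, 0]},
])

```text
time_s: 8.9
tool_pos: [0.5571, 0.0405, 0.0579]
tool_rot: [179.6, 0.2, -81.0]
force: [-0.3, -0.3, -1.4]
grip_width: 0.0285
```

```bash
python3 go.py .569 .046 .065 -81.5 .028
python3 - <<'E'
from h import *
n="side"; i=env.read_camera(n); p=env.get_obs()["tool_pos"];g=cv2.resize(i,None,fx=S,fy=S,interpolation=cv2.INTER_CUBIC)
# predicted pack outline, tip=TCP+.02, pack bottom = TCP z+.009
q0=[p[0]-.0035,p[1]-.0006,np.radians(env.get_obs()["tool_rot"][2]+90)]
for z in(.009,.029):
    q=((proj(n,T(q0,rect(0,0,.11,.03,p[2]+z)))+.5)*S).astype(np.int32); cv2.polylines(g,[q],True,(0,255,0),1)
c=q.mean(0).astype(int)
cv2.imwrite("pics/g4.png",cv2.resize(g[c[1]-240:c[1]+240,c[0]-320:c[0]+320],(800,600))[...,::-1])
E
```

```text
t 8.9 pos [0.5571 0.0405 0.0579] rot [179.63   0.22 -80.99] F [-0.3 -0.3 -1.4] w 0.0285 rows 1
[-0.0036, -0.0126, -0.0072] [0.37, 0.21, 0.51]
```

View pics/g4.png

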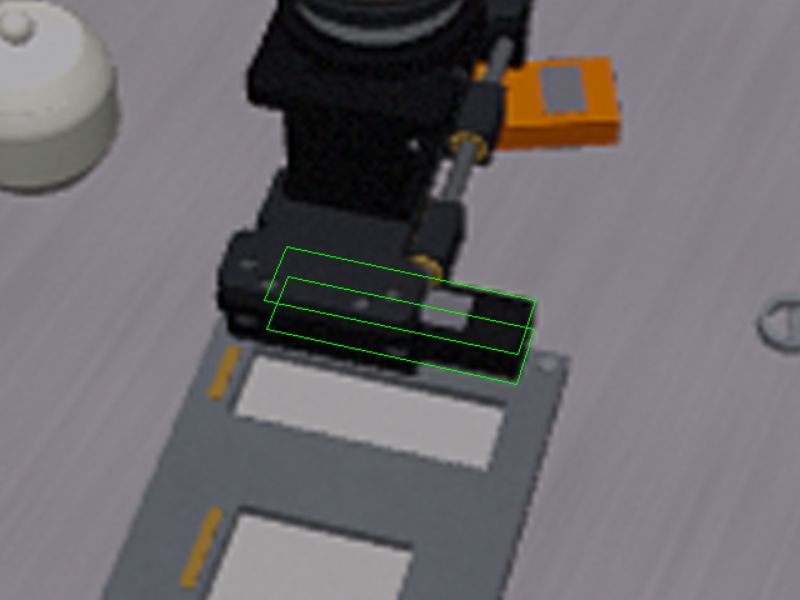

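The outline predicted from the grasp matches the held pack: its right end is at about (535,300) in both. Next I line it up over the bay.

Emit:
carry_out([
  {"grip": 0.9, "dp": [-0.003, -0.007, 0.005], "rotation": [0.2, 0.1, 0]},
  {"grip": 0.9, "dp": [-0.001, -0.005, 0.008], "rotation": [0.1, 0.1, 0]},
  {"grip": 0.9, "dp": [0, 0, 0.01], "rotation": [0, 0, 0]},
  {"grip": 0.9, "dp": [0, 0, 0.008], "rotation": [0, 0, 0]},
  {"grip": 0.9, "dp": [0, 0, 0], "rotation": [0, 0, 0]},
  {"grip": 0.9, "dp": [0, 0, 0], "rotation": [0, 0, 0]},
])

```text
time_s: 9.45
tool_pos: [0.5685, 0.0382, 0.0219]
tool_rot: [179.8, -0.2, -81.7]
force: [0.2, 0.0, -1.3]
grip_width: 0.029
```

```bash
python3 go.py .5704 .0466 .016 -81 .01
```

```text
t 9.45 pos [0.5685 0.0382 0.0219] rot [179.78  -0.19 -81.7 ] F [ 0.2  0.  -1.3] w 0.029 rows 2
[-0.0041, -0.0016, 0.0029] [0.11, -0.1, -0.35]
[-0.004, -0.0016, 0.003] [0.11, -0.1, -0.35]
```

Emit:
carry_out([
  {"grip": 0.9, "dp": [-0.005, -0.002, 0.002], "rotation": [0.1, -0.1, -0.3]},
  {"grip": 0.9, "dp": [-0.003, -0.001, 0.002], "rotation": [0.1, -0.1, -0.3]},
  {"grip": 0.9, "dp": [0, 0, 0], "rotation": [0, 0, 0]},
  {"grip": 0.9, "dp": [0, 0, 0], "rotation": [0, 0, 0]},
])

```text
time_s: 9.78
tool_pos: [0.5701, 0.0467, 0.0172]
tool_rot: [180.0, 0.0, -81.1]
force: [0.1, -0.7, -2.0]
grip_width: 0.0285
```

```bash
python3 go.py .5704 .0466 .012 -81 .01
```

```text
t 9.78 pos [0.5701 0.0467 0.0172] rot [ 1.7996e+02  3.0000e-02 -8.1100e+01] F [ 0.1 -0.7 -2. ] w 0.0285 rows 1
[0.0001, -0.0003, 0.0052] [0.04, 0.03, -0.1]
```

Lined up. I lower it to a reported z of about −0.003.

Emit:
carry_out([
  {"grip": 0.9, "dp": [0, 0, 0.005], "rotation": [0, 0, 0]},
  {"grip": 0.9, "dp": [0, 0, 0.005], "rotation": [0, 0, 0]},
  {"grip": 0.9, "dp": [0, 0, 0.004], "rotation": [0, 0, 0]},
  {"grip": 0.9, "dp": [0, 0, 0.003], "rotation": [0, 0, 0]},
  {"grip": 0.9, "dp": [0, 0, 0], "rotation": [0, 0, 0]},
])

```text
time_s: 10.2
tool_pos: [0.5707, 0.047, -0.0007]
tool_rot: [-179.9, 0.0, -81.1]
force: [-1.2, 0.2, -1.4]
grip_width: 0.0286
```

Emit:
carry_out([
  {"grip": 0.9, "dp": [0, 0, 0.002], "rotation": [0, 0, 0]},
  {"grip": 0.9, "dp": [0, 0, 0.001], "rotation": [0, 0, 0]},
  {"grip": 0.9, "dp": [0, 0, 0], "rotation": [0, 0, 0]},
])

```text
time_s: 10.45
tool_pos: [0.571, 0.047, -0.0027]
tool_rot: [-179.9, -0.0, -81.1]
force: [-1.5, 0.0, -0.6]
grip_width: 0.0289
```

Emit:
carry_out([
  {"grip": 0, "dp": [0, 0, 0], "rotation": [0, 0, 0]},
  {"grip": 0, "dp": [0, 0, 0], "rotation": [0, 0, 0]},
  {"grip": 0, "dp": [0, 0, 0], "rotation": [0, 0, 0]},
  {"grip": 0, "dp": [0, 0, 0], "rotation": [0, 0, 0]},
  {"grip": 0, "dp": [0, 0, 0], "rotation": [0, 0, 0]},
  {"grip": 0, "dp": [0, 0, 0], "rotation": [0, 0, 0]},
])

```text
time_s: 10.95
tool_pos: [0.5723, 0.047, -0.002]
tool_rot: [-179.8, -0.0, -81.1]
force: [0.0, 0.5, 0.6]
grip_width: 0.0608
```

Emit:
carry_out([
  {"grip": 0, "dp": [0, 0, 0], "rotation": [0, 0, 0]},
  {"grip": 0, "dp": [0, 0, 0], "rotation": [0, 0, 0]},
  {"grip": 0, "dp": [0, 0, -0.01], "rotation": [0, 0, 0]},
  {"grip": 0, "dp": [0, 0, -0.02], "rotation": [0, 0, 0]},
  {"grip": 0, "dp": [0, 0, -0.03], "rotation": [0, 0, 0]},
  {"grip": 0, "dp": [0, 0, -0.03], "rotation": [0, 0, 0]},
  {"grip": 0, "dp": [0, 0, -0.01], "rotation": [0, 0, 0]},
])

```text
time_s: 11.53
tool_pos: [0.5683, 0.047, 0.0997]
tool_rot: [179.7, 0.1, -81.0]
force: [1.1, 0.1, 0.3]
grip_width: 0.0865
```

```bash
python3 go.py .568 -.161 .08 29 .03
```

```text
t 11.53 pos [0.5683 0.047  0.0997] rot [ 1.7969e+02  8.0000e-02 -8.1040e+01] F [1.1 0.1 0.3] w 0.0865 rows 16
[0.0128, 0.002, 0.0012] [0.01, 0.02, -6.88]
[0.0125, 0.0036, 0.0012] [0.01, 0.02, -6.88]
[0.012, 0.005, 0.0012] [0.01, 0.02, -6.88]
[0.0113, 0.0064, 0.0012] [0.01, 0.02, -6.88]
[0.0104, 0.0077, 0.0012] [0.01, 0.02, -6.88]
[0.0094, 0.0089, 0.0012] [0.01, 0.02, -6.88]
[0.0083, 0.01, 0.0012] [0.01, 0.02, -6.88]
[0.007, 0.0109, 0.0012] [0.01, 0.02, -6.88]
[0.0057, 0.0117, 0.0012] [0.01, 0.02, -6.88]
[0.0042, 0.0123, 0.0012] [0.01, 0.02, -6.88]
[0.0027, 0.0127, 0.0012] [0.01, 0.02, -6.88]
[0.0012, 0.0129, 0.0012] [0.01, 0.02, -6.88]
[-0.0004, 0.013, 0.0012] [0.01, 0.02, -6.88]
[-0.0019, 0.0129, 0.0012] [0.01, 0.02, -6.88]
[-0.0034, 0.0125, 0.0012] [0.01, 0.02, -6.88]
[-0.0049, 0.012, 0.0012] [0.01, 0.02, -6.88]
```

Emit:
carry_out([
  {"grip": 0, "dp": [0.013, 0.002, 0], "rotation": [0, 0, -6.9]},
  {"grip": 0, "dp": [0.012, 0.004, 0], "rotation": [0, 0, -6.9]},
  {"grip": 0, "dp": [0.012, 0.005, 0], "rotation": [0, 0, -6.9]},
  {"grip": 0, "dp": [0.011, 0.006, 0], "rotation": [0, 0, -6.9]},
  {"grip": 0, "dp": [0.01, 0.008, 0], "rotation": [0, 0, -6.9]},
  {"grip": 0, "dp": [0.009, 0.009, 0], "rotation": [0, 0, -6.9]},
  {"grip": 0, "dp": [0.008, 0.01, 0], "rotation": [0, 0, -6.9]},
  {"grip": 0, "dp": [0.007, 0.011, 0], "rotation": [0, 0, -6.9]},
])

```text
time_s: 12.2
tool_pos: [0.5722, -0.054, 0.1086]
tool_rot: [-179.8, -0.4, -23.7]
force: [-0.2, 0.7, -0.7]
grip_width: 0.0869
```

```bash
python3 go.py .568 -.161 .08 29 .03
```

```text
t 12.2 pos [ 0.5722 -0.054   0.1086] rot [-179.77   -0.37  -23.65] F [-0.2  0.7 -0.7] w 0.0869 rows 8
[0.0049, 0.0125, 0.0036] [-0.01, -0.06, -6.58]
[0.0034, 0.013, 0.0035] [-0.01, -0.06, -6.58]
[0.0019, 0.0133, 0.0035] [-0.01, -0.06, -6.58]
[0.0004, 0.0134, 0.0035] [-0.01, -0.06, -6.58]
[-0.0012, 0.0133, 0.0035] [-0.01, -0.06, -6.58]
[-0.0027, 0.0131, 0.0036] [-0.01, -0.06, -6.58]
[-0.0042, 0.0127, 0.0036] [-0.01, -0.06, -6.58]
[-0.0056, 0.0122, 0.0036] [-0.01, -0.06, -6.58]
```

Emit:
carry_out([
  {"grip": 0, "dp": [0.005, 0.012, 0.004], "rotation": [0, 0, -6.6]},
  {"grip": 0, "dp": [0.003, 0.013, 0.004], "rotation": [0, 0, -6.6]},
  {"grip": 0, "dp": [0.002, 0.013, 0.004], "rotation": [0, 0, -6.6]},
  {"grip": 0, "dp": [0, 0.013, 0.004], "rotation": [0, 0, -6.6]},
  {"grip": 0, "dp": [-0.001, 0.013, 0.004], "rotation": [0, 0, -6.6]},
  {"grip": 0, "dp": [-0.003, 0.013, 0.004], "rotation": [0, 0, -6.6]},
  {"grip": 0, "dp": [-0.004, 0.01, 0.004], "rotation": [0, 0, -4]},
  {"grip": 0, "dp": [0, 0, 0], "rotation": [0, 0, 0]},
])

```text
time_s: 12.87
tool_pos: [0.5683, -0.1518, 0.081]
tool_rot: [179.7, -0.4, 22.2]
force: [-0.2, 0.4, -0.3]
grip_width: 0.0867
```

```bash
python3 go.py .568 -.161 .04 29 .02
```

```text
t 12.87 pos [ 0.5683 -0.1518  0.081 ] rot [179.74  -0.43  22.23] F [-0.2  0.4 -0.3] w 0.0867 rows 3
[-0.0013, 0.0027, 0.0137] [0.1, -0.14, -2.26]
[-0.0014, 0.0027, 0.0137] [0.1, -0.14, -2.26]
[-0.0015, 0.0027, 0.0137] [0.1, -0.14, -2.26]
```

Emit:
carry_out([
  {"grip": 0, "dp": [-0.001, 0.004, 0.013], "rotation": [0.1, -0.1, -3]},
  {"grip": 0, "dp": [-0.001, 0.003, 0.013], "rotation": [0.1, -0.1, -2.5]},
  {"grip": 0, "dp": [-0.001, 0.001, 0.01], "rotation": [0, 0, -0.8]},
  {"grip": 0, "dp": [0, 0, 0], "rotation": [0, 0, 0]},
  {"grip": 0, "dp": [0, 0, 0], "rotation": [0, 0, 0]},
])

```text
time_s: 13.28
tool_pos: [0.5699, -0.1588, 0.0454]
tool_rot: [179.9, -0.3, 28.2]
force: [-0.3, 0.4, 0.8]
grip_width: 0.0868
```

```bash
python3 go.py .568 -.161 .02 29 .02
```

```text
t 13.28 pos [ 0.5699 -0.1588  0.0454] rot [179.9   -0.33  28.2 ] F [-0.3  0.4  0.8] w 0.0868 rows 2
[-0.0014, 0.0005, 0.0127] [0.05, -0.17, -0.4]
[-0.0014, 0.0005, 0.0127] [0.05, -0.17, -0.4]
```

Emit:
carry_out([
  {"grip": 0, "dp": [-0.002, 0, 0.013], "rotation": [0, -0.2, -0.5]},
  {"grip": 0, "dp": [-0.001, 0, 0.012], "rotation": [0, -0.1, -0.3]},
  {"grip": 0, "dp": [0, 0, 0.008], "rotation": [0, 0, 0]},
  {"grip": 0, "dp": [0, 0, 0], "rotation": [0, 0, 0]},
  {"grip": 0, "dp": [0, 0, 0], "rotation": [0, 0, 0]},
])

```text
time_s: 13.7
tool_pos: [0.568, -0.1582, 0.0105]
tool_rot: [179.8, -0.1, 29.0]
force: [-0.2, 1.0, -0.1]
grip_width: 0.0871
```

```bash
python3 go.py .568 -.161 -.009 29 .006
python3 - <<'E'
from h import *
n="side"; i=env.read_camera(n); p=env.get_obs()["tool_pos"];g=cv2.resize(i,None,fx=S,fy=S,interpolation=cv2.INTER_CUBIC)
for dz in(0.02,):
    q=((proj(n,p+[0,0,dz])[0]+.5)*S).astype(int); cv2.circle(g,tuple(int(k) for k in q),4,(255,0,0),2)
cv2.imwrite("pics/g5.png",cv2.resize(g[q[1]-150:q[1]+450,q[0]-600:q[0]+200],(800,600))[...,::-1])
E
```

```text
t 13.7 pos [ 0.568  -0.1582  0.0105] rot [ 1.7984e+02 -8.0000e-02  2.9020e+01] F [-0.2  1.  -0.1] w 0.0871 rows 4
[-0.0003, 0.0006, 0.0049] [0.04, -0.02, 0.0]
[-0.0003, 0.0006, 0.0049] [0.04, -0.02, 0.0]
[-0.0003, 0.0006, 0.0049] [0.04, -0.02, 0.0]
[-0.0003, 0.0006, 0.0049] [0.04, -0.02, 0.0]
```

View pics/g5.png

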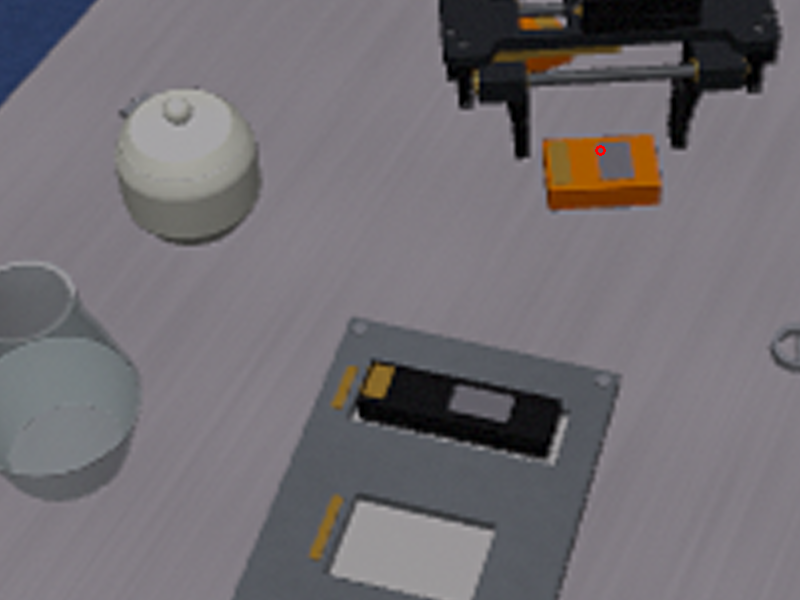

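The black pack sits in its bay at about (460,405) with its brass to the strip, and the fingers straddle the orange pack at (522,155) and (679,147). I descend and grip.

Emit:
carry_out([
  {"grip": 0, "dp": [0, 0.001, 0.006], "rotation": [0, 0, 0]},
  {"grip": 0, "dp": [0, 0.001, 0.006], "rotation": [0, 0, 0]},
  {"grip": 0, "dp": [0, 0, 0.005], "rotation": [0, 0, 0]},
  {"grip": 0, "dp": [0, 0, 0.002], "rotation": [0, 0, 0]},
  {"grip": 0, "dp": [0, 0, 0], "rotation": [0, 0, 0]},
])

```text
time_s: 14.17
tool_pos: [0.5699, -0.1605, -0.0096]
tool_rot: [179.8, -0.1, 29.0]
force: [0.1, 0.5, -0.4]
grip_width: 0.0872
```

Emit:
carry_out([
  {"grip": 0.5, "dp": [0, 0, 0], "rotation": [0, 0, 0]},
  {"grip": 0.5, "dp": [0, 0, 0], "rotation": [0, 0, 0]},
  {"grip": 0.5, "dp": [0, 0, 0], "rotation": [0, 0, 0]},
  {"grip": 0.5, "dp": [0, 0, 0], "rotation": [0, 0, 0]},
  {"grip": 0.5, "dp": [0, 0, 0], "rotation": [0, 0, 0]},
  {"grip": 0.5, "dp": [0, 0, 0], "rotation": [0, 0, 0]},
  {"grip": 0.5, "dp": [0, 0, 0], "rotation": [0, 0, 0]},
])

```text
time_s: 14.75
tool_pos: [0.5697, -0.1607, -0.0095]
tool_rot: [179.8, -0.1, 29.0]
force: [0.7, 1.1, -1.3]
grip_width: 0.0694
```

Run:
```python
from h import *
n="side"; i=env.read_camera(n); f=cv2.GaussianBlur(i,(3,3),0).astype(int)
X=T([.5505,.1497,.158],[[0,-.105,.016]])
b={n:hull(near((f.max(2)<48)|((f[...,0]-f[...,2]>12)),n,X,30))}
for z in(.006,.010,.014):
    q=fit(b,lambda n,p:box(n,p,.11,.03,z),[X[0,0],X[0,1],.158],("side",)); print(z,q)
    d=q[0][:2]-[.5505,.1497]; c,s=np.cos(.158),np.sin(.158); print("tester frame",c*d[0]+s*d[1],-s*d[0]+c*d[1],q[0][2]-.158)
print(env.get_obs()["tool_pos"])
```

```text
0.006 (array([0.57054953, 0.04682254, 0.16037871]), np.float64(0.1100337268128162))
tester frame 0.0036127020934834386 -0.10475067035111661 0.0023787093577829765
0.01 (array([0.5692245 , 0.04879406, 0.15716985]), np.float64(0.11059004689577934))
tester frame 0.0026143755351645814 -0.10259523069419431 -0.0008301509154466091
0.014 (array([0.56874352, 0.0514893 , 0.15786233]), np.float64(0.11143592956079906))
tester frame 0.002563467060997242 -0.09985788171494865 -0.00013766978303916821
[ 0.56967924 -0.16059933 -0.00959493]
```

Emit:
carry_out([
  {"grip": 0.5, "dp": [0, 0, 0], "rotation": [0, 0, 0]},
  {"grip": 0.5, "dp": [0, 0, 0], "rotation": [0, 0, 0]},
  {"grip": 0.5, "dp": [0, 0, -0.01], "rotation": [0, 0, 0]},
  {"grip": 0.5, "dp": [0, 0, -0.02], "rotation": [0, 0, 0]},
  {"grip": 0.5, "dp": [0, 0, -0.02], "rotation": [0, 0, 0]},
  {"grip": 0.5, "dp": [0, 0, -0.02], "rotation": [0, 0, 0]},
  {"grip": 0.5, "dp": [0, 0, -0.01], "rotation": [0, 0, 0]},
  {"grip": 0.5, "dp": [0, 0, 0], "rotation": [0, 0, 0]},
])

```text
time_s: 15.47
tool_pos: [0.5683, -0.1595, 0.075]
tool_rot: [179.9, -0.0, 29.0]
force: [-0.0, -0.0, -0.7]
grip_width: 0.0694
```

```bash
python3 go.py .5529 .1349 .07 9 .028
```

```text
t 15.47 pos [ 0.5683 -0.1595  0.075 ] rot [ 1.7993e+02 -3.0000e-02  2.9030e+01] F [-0.  -0.  -0.7] w 0.0694 rows 11
[0.0118, -0.0241, 0.0004] [0.01, -0.0, 1.82]
[0.011, -0.0244, 0.0004] [0.01, -0.0, 1.82]
[0.0102, -0.0248, 0.0004] [0.01, -0.0, 1.82]
[0.0094, -0.0251, 0.0004] [0.01, -0.0, 1.82]
[0.0086, -0.0254, 0.0004] [0.01, -0.0, 1.82]
[0.0078, -0.0256, 0.0004] [0.01, -0.0, 1.82]
[0.007, -0.0259, 0.0004] [0.01, -0.0, 1.82]
[0.0062, -0.0261, 0.0004] [0.01, -0.0, 1.82]
[0.0053, -0.0263, 0.0004] [0.01, -0.0, 1.82]
[0.0045, -0.0264, 0.0005] [0.01, -0.0, 1.82]
[0.0037, -0.0266, 0.0005] [0.01, -0.0, 1.82]
```

Emit:
carry_out([
  {"grip": 0.5, "dp": [0.012, -0.024, 0], "rotation": [0, 0, 1.8]},
  {"grip": 0.5, "dp": [0.011, -0.024, 0], "rotation": [0, 0, 1.8]},
  {"grip": 0.5, "dp": [0.01, -0.025, 0], "rotation": [0, 0, 1.8]},
  {"grip": 0.5, "dp": [0.009, -0.025, 0], "rotation": [0, 0, 1.8]},
  {"grip": 0.5, "dp": [0.009, -0.025, 0], "rotation": [0, 0, 1.8]},
  {"grip": 0.5, "dp": [0.008, -0.025, 0], "rotation": [0, 0, 1.8]},
  {"grip": 0.5, "dp": [0.007, -0.026, 0], "rotation": [0, 0, 1.8]},
  {"grip": 0.5, "dp": [0.006, -0.026, 0], "rotation": [0, 0, 1.8]},
])

```text
time_s: 16.13
tool_pos: [0.5576, 0.0502, 0.0707]
tool_rot: [179.6, 0.1, 13.0]
force: [-0.2, -0.2, -1.2]
grip_width: 0.0692
```

```bash
python3 go.py .5529 .1349 .07 9 .028
```

```text
t 16.13 pos [0.5576 0.0502 0.0707] rot [1.7964e+02 1.3000e-01 1.2980e+01] F [-0.2 -0.2 -1.2] w 0.0692 rows 4
[0.0036, -0.0209, 0.0] [0.09, 0.03, 0.99]
[0.0032, -0.021, 0.0001] [0.09, 0.03, 0.99]
[0.0029, -0.021, 0.0001] [0.09, 0.03, 0.99]
[0.0025, -0.0211, 0.0001] [0.09, 0.03, 0.99]
```

Emit:
carry_out([
  {"grip": 0.5, "dp": [0.004, -0.021, 0], "rotation": [0.1, 0, 0.9]},
  {"grip": 0.5, "dp": [0.003, -0.018, 0], "rotation": [0.1, 0, 0.8]},
  {"grip": 0.5, "dp": [0.003, -0.014, 0], "rotation": [0, 0, 0.6]},
  {"grip": 0.5, "dp": [0.001, -0.01, 0], "rotation": [0, 0, 0.4]},
  {"grip": 0.5, "dp": [0, 0, 0], "rotation": [0, 0, 0]},
  {"grip": 0.5, "dp": [0, 0, 0], "rotation": [0, 0, 0]},
])

```text
time_s: 16.63
tool_pos: [0.55, 0.1268, 0.0663]
tool_rot: [-179.9, 0.4, 10.8]
force: [-0.2, -0.8, -1.1]
grip_width: 0.0689
```

```bash
python3 go.py .5529 .1349 .04 9 .015
```

```text
t 16.63 pos [0.55   0.1268 0.0663] rot [-179.89    0.4    10.84] F [-0.2 -0.8 -1.1] w 0.0689 rows 2
[0.0023, -0.0037, 0.0132] [-0.05, 0.2, 0.92]
[0.0022, -0.0037, 0.0132] [-0.05, 0.2, 0.92]
```

Emit:
carry_out([
  {"grip": 0.5, "dp": [0.002, -0.004, 0.01], "rotation": [0, 0.2, 1]},
  {"grip": 0.5, "dp": [0.002, -0.004, 0.01], "rotation": [0, 0.2, 0.8]},
  {"grip": 0.5, "dp": [0, 0, 0.008], "rotation": [0, 0, 0]},
  {"grip": 0.5, "dp": [0, 0, 0.006], "rotation": [0, 0, 0]},
  {"grip": 0.5, "dp": [0, 0, 0], "rotation": [0, 0, 0]},
  {"grip": 0.5, "dp": [0, 0, 0], "rotation": [0, 0, 0]},
])

```text
time_s: 17.13
tool_pos: [0.5525, 0.1287, 0.0289]
tool_rot: [179.9, 0.2, 8.7]
force: [0.1, -0.3, -1.5]
grip_width: 0.0691
```

```bash
python3 go.py .5529 .1349 .016 9 .01
```

```text
t 17.13 pos [0.5525 0.1287 0.0289] rot [1.7991e+02 1.5000e-01 8.7100e+00] F [ 0.1 -0.3 -1.5] w 0.0691 rows 2
[0.0007, -0.003, 0.0064] [0.05, 0.08, -0.14]
[0.0007, -0.003, 0.0064] [0.05, 0.08, -0.14]
```

Emit:
carry_out([
  {"grip": 0.5, "dp": [0.001, -0.004, 0.005], "rotation": [0, 0.1, -0.1]},
  {"grip": 0.5, "dp": [0, -0.003, 0.004], "rotation": [0, 0, -0.1]},
  {"grip": 0.5, "dp": [0, 0, 0.002], "rotation": [0, 0, 0]},
  {"grip": 0.5, "dp": [0, 0, 0], "rotation": [0, 0, 0]},
  {"grip": 0.5, "dp": [0, 0, 0], "rotation": [0, 0, 0]},
])

```text
time_s: 17.55
tool_pos: [0.5534, 0.1352, 0.0176]
tool_rot: [179.9, -0.0, 8.9]
force: [0.1, 1.2, -0.6]
grip_width: 0.0691
```

```bash
python3 go.py .5529 .1349 -.002 9 .006
```

```text
t 17.55 pos [0.5534 0.1352 0.0176] rot [ 1.7988e+02 -3.0000e-02  8.8500e+00] F [ 0.1  1.2 -0.6] w 0.0691 rows 4
[-0.0001, 0.0, 0.0049] [0.03, -0.01, -0.04]
[-0.0001, 0.0, 0.0049] [0.03, -0.01, -0.04]
[-0.0001, 0.0, 0.0049] [0.03, -0.01, -0.04]
[-0.0001, 0.0, 0.0049] [0.03, -0.01, -0.04]
```

Emit:
carry_out([
  {"grip": 0.5, "dp": [0, 0, 0.005], "rotation": [0, 0, 0]},
  {"grip": 0.5, "dp": [0, 0, 0.005], "rotation": [0, 0, 0]},
  {"grip": 0.5, "dp": [0, 0, 0.004], "rotation": [0, 0, 0]},
  {"grip": 0.5, "dp": [0, 0, 0.003], "rotation": [0, 0, 0]},
  {"grip": 0.5, "dp": [0, 0, 0.002], "rotation": [0, 0, 0]},
  {"grip": 0.5, "dp": [0, 0, 0], "rotation": [0, 0, 0]},
])

```text
time_s: 18.05
tool_pos: [0.5537, 0.1351, -0.0031]
tool_rot: [179.9, -0.1, 8.9]
force: [0.7, -0.1, -1.2]
grip_width: 0.0691
```

Emit:
carry_out([
  {"grip": 0, "dp": [0, 0, 0], "rotation": [0, 0, 0]},
  {"grip": 0, "dp": [0, 0, 0], "rotation": [0, 0, 0]},
  {"grip": 0, "dp": [0, 0, 0], "rotation": [0, 0, 0]},
  {"grip": 0, "dp": [0, 0, 0], "rotation": [0, 0, 0]},
  {"grip": 0, "dp": [0, 0, 0], "rotation": [0, 0, 0]},
  {"grip": 0, "dp": [0, 0, 0], "rotation": [0, 0, 0]},
])

```text
time_s: 18.55
tool_pos: [0.5549, 0.1355, -0.0019]
tool_rot: [179.9, -0.2, 8.9]
force: [-0.1, -0.3, 0.4]
grip_width: 0.0863
```

Emit:
carry_out([
  {"grip": 0, "dp": [0, 0, -0.01], "rotation": [0, 0, 0]},
  {"grip": 0, "dp": [0, 0, -0.02], "rotation": [0, 0, 0]},
  {"grip": 0, "dp": [0, 0, -0.03], "rotation": [0, 0, 0]},
  {"grip": 0, "dp": [0, 0, -0.035], "rotation": [0, 0, 0]},
  {"grip": 0, "dp": [0, 0, -0.035], "rotation": [0, 0, 0]},
  {"grip": 0, "dp": [0, 0, -0.015], "rotation": [0, 0, 0]},
  {"grip": 0, "dp": [0, 0, 0], "rotation": [0, 0, 0]},
])

```text
time_s: 19.13
tool_pos: [0.5527, 0.1364, 0.1522]
tool_rot: [179.9, -0.0, 9.0]
force: [1.0, 0.4, 0.3]
grip_width: 0.087
```

```bash
python3 go.py .5739 .2699 .14 -81 .03
python3 - <<'E'
from h import *
v=[];I={n:env.read_camera(n) for n in P}
n="side"; f=cv2.GaussianBlur(I[n],(3,3),0).astype(int); t=[.5505,.1497,.158]
X=T(t,[[0,-.015,.016]]); b={n:hull(near(f[...,0]-f[...,2]>70,n,X,30))}
q=fit(b,lambda n,p:box(n,p,.07,.044,.006),[X[0,0],X[0,1],.158],("side",)); d=q[0][:2]-t[:2]; c,s=np.cos(.158),np.sin(.158); print("short in tester",c*d[0]+s*d[1],-s*d[0]+c*d[1],q)
c=proj(n,X)[0].astype(int)
cv2.imwrite("pics/g6.png",cv2.resize(I[n][c[1]-105:c[1]+105,c[0]-140:c[0]+140],(800,600),interpolation=cv2.INTER_CUBIC)[...,::-1])
E
```

```text
t 19.13 pos [0.5527 0.1364 0.1522] rot [ 1.7992e+02 -4.0000e-02  8.9800e+00] F [1.  0.4 0.3] w 0.087 rows 13
[0.0032, -0.0099, 0.0009] [0.0, -0.01, 6.92]
[0.002, -0.0102, 0.0009] [0.0, -0.01, 6.92]
[0.0008, -0.0104, 0.0009] [0.0, -0.01, 6.92]
[-0.0005, -0.0104, 0.0009] [0.0, -0.01, 6.92]
[-0.0017, -0.0103, 0.0009] [0.0, -0.01, 6.92]
[-0.003, -0.01, 0.0009] [0.0, -0.01, 6.92]
[-0.0041, -0.0095, 0.0009] [0.0, -0.01, 6.92]
[-0.0053, -0.009, 0.0009] [0.0, -0.01, 6.92]
[-0.0063, -0.0083, 0.0009] [0.0, -0.01, 6.92]
[-0.0073, -0.0074, 0.0009] [0.0, -0.01, 6.92]
[-0.0081, -0.0065, 0.0009] [0.0, -0.01, 6.92]
[-0.0088, -0.0055, 0.0009] [0.0, -0.01, 6.92]
[-0.0094, -0.0044, 0.0009] [0.0, -0.01, 6.92]
short in tester 0.003971163352466332 -0.013474299704278433 (array([0.55654179, 0.13701837, 0.11602735]), np.float64(0.11006892631279752))
```

View pics/g6.png

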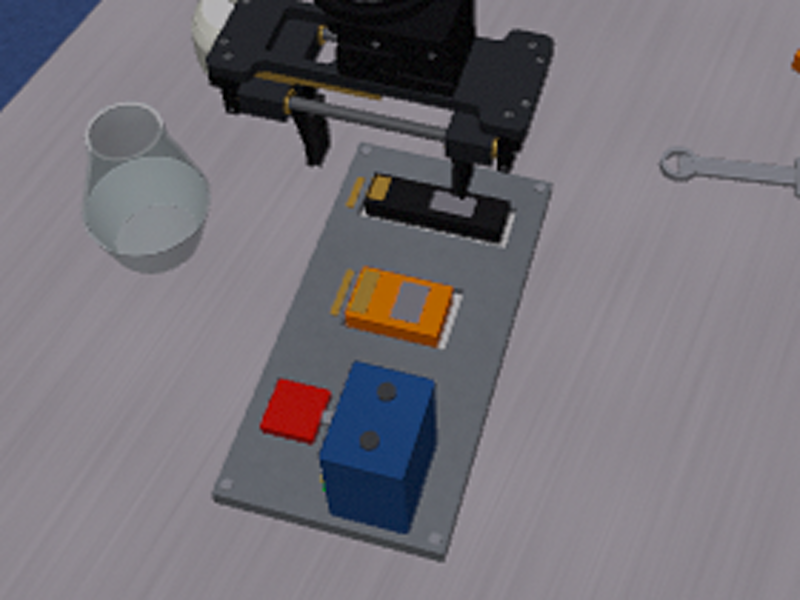

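Both packs look seated, at about (440,205) and (400,305), with the brass ends at the strips and the white gap at the −x ends. I check numerically whether either is tilted with its edge on a rim.

Run:
```python
from h import *
n="side"; I=np.mean([env.read_camera(n).astype(float) for _ in range(3)],0).astype(np.uint8); np.save("s1.npy",I)
f=I.astype(int); t=[.5505,.1497,.158]
def tilt(pose,lx,ly,a,z0=.006):  # a>0: +x end raised, -x bottom edge on the floor
    L=np.array(rect(0,0,lx,ly,0)+rect(0,0,lx,ly,.02)); x=L[:,0]+lx/2
    L=np.c_[np.cos(a)*x-np.sin(a)*L[:,2]-lx/2,L[:,1],z0+np.sin(a)*x+np.cos(a)*L[:,2]]
    return poly(n,T(pose,L),True)
for nm,cy,lx,ly,m in(("long",-.105,.11,.03,f.max(2)<48),("short",-.015,.07,.044,f[...,0]-f[...,2]>60)):
    X=T(t,[[-.005,cy,.016]]); m=near(m,n,X,32 if lx>.1 else 26)
    strip=poly(n,T(t,rect(lx/2+.02,cy,.024,.08,.014)))[::S,::S]; 
    if nm=="short": m=m&(1-strip)
    else:
        br=near(f[...,0]-f[...,2]>25,n,X,32)&(1-strip); m=m|br
    b={n:hull(m)}
    for z0,a in((.006,0),(.006,.04),(.006,.1),(.014,0)):
        q,e=fit(b,lambda n,p:tilt(p,lx,ly,a,z0),[X[0,0],X[0,1],.158],("side",)); d=q[:2]-t[:2]; c,s=np.cos(.158),np.sin(.158)
        print(nm,z0,a,"x",round(c*d[0]+s*d[1],4),"y",round(-s*d[0]+c*d[1],4),"dyaw",round(q[2]-.158,3),"err",round(e,4))
# white gap along bay centre line at the floor, -x side: white pixels
    for yy in(-.01,0,.01):
        xs=np.arange(-.075,0,.0005); q=proj(n,T(t,np.c_[xs,xs*0+cy+yy,xs*0+.006])); v=cv2.remap(I,q[:,0].astype(np.float32),q[:,1].astype(np.float32),1).min(2).ravel()
        w=xs[v>130]; print("  gap",(w.min().round(4),w.max().round(4)) if len(w) else None)
```

```text
long 0.006 0 x 0.0005 y -0.1058 dyaw 0.087 err 0.6625
long 0.006 0.04 x 0.0001 y -0.1034 dyaw 0.059 err 0.6622
long 0.006 0.1 x 0.0001 y -0.0999 dyaw 0.079 err 0.6617
long 0.014 0 x -0.0018 y -0.1015 dyaw 0.145 err 0.6583
  gap (np.float64(-0.0585), np.float64(-0.055))
  gap (np.float64(-0.058), np.float64(-0.055))
  gap (np.float64(-0.0585), np.float64(-0.0555))
short 0.006 0 x 0.0026 y -0.0129 dyaw 0.005 err 0.0419
short 0.006 0.04 x 0.0023 y -0.0117 dyaw 0.029 err 0.0437
short 0.006 0.1 x 0.0025 y -0.0108 dyaw 0.039 err 0.0431
short 0.014 0 x 0.0012 y -0.0081 dyaw -0.001 err 0.0601
  gap (np.float64(-0.038), np.float64(-0.034))
  gap (np.float64(-0.0385), np.float64(-0.0345))
  gap (np.float64(-0.038), np.float64(-0.034))
```

The flat, seated model fits the short pack best (x +2.6 mm, y −12.9 mm). The floor gaps at the −x ends put both packs about 2 mm off centre. The long pack's mask failed in this check because it included the gripper. Its earlier fit and its gap agree that it is seated. Next I shut the gripper, turn it and move over the paddle.

Emit:
carry_out([
  {"grip": 1, "dp": [0.003, -0.01, 0], "rotation": [0, 0, 6.9]},
  {"grip": 1, "dp": [0.002, -0.01, 0], "rotation": [0, 0, 6.9]},
  {"grip": 1, "dp": [0.001, -0.01, 0], "rotation": [0, 0, 6.9]},
  {"grip": 1, "dp": [0, -0.01, 0], "rotation": [0, 0, 6.9]},
  {"grip": 1, "dp": [-0.002, -0.01, 0], "rotation": [0, 0, 6.9]},
  {"grip": 1, "dp": [-0.003, -0.01, 0], "rotation": [0, 0, 6.9]},
  {"grip": 1, "dp": [-0.004, -0.01, 0], "rotation": [0, 0, 6.9]},
  {"grip": 1, "dp": [-0.005, -0.009, 0], "rotation": [0, 0, 6.9]},
])

```text
time_s: 20.05
tool_pos: [0.5557, 0.2118, 0.1283]
tool_rot: [178.0, 1.0, -48.3]
force: [0.1, 0.1, 0.9]
grip_width: 0.0414
```

```bash
python3 go.py .576 .27 .13 -81 .03
```

```text
t 20.05 pos [0.5557 0.2118 0.1283] rot [178.05   0.96 -48.34] F [0.1 0.1 0.9] w 0.0414 rows 5
[-0.006, -0.0108, -0.0006] [0.43, 0.08, 6.53]
[-0.0072, -0.01, -0.0005] [0.43, 0.08, 6.53]
[-0.0083, -0.0091, -0.0005] [0.43, 0.08, 6.53]
[-0.0093, -0.0081, -0.0004] [0.43, 0.08, 6.53]
[-0.0101, -0.007, -0.0004] [0.43, 0.08, 6.53]
```

Emit:
carry_out([
  {"grip": 1, "dp": [-0.006, -0.01, -0.004], "rotation": [0.4, 0.1, 6.5]},
  {"grip": 1, "dp": [-0.007, -0.01, -0.003], "rotation": [0.4, 0.1, 6.5]},
  {"grip": 1, "dp": [-0.007, -0.008, -0.002], "rotation": [0.4, 0.1, 6]},
  {"grip": 1, "dp": [-0.006, -0.006, 0], "rotation": [0.4, 0.1, 4]},
  {"grip": 1, "dp": [-0.004, -0.003, 0], "rotation": [0, 0, 2]},
  {"grip": 1, "dp": [0, 0, 0], "rotation": [0, 0, 0]},
  {"grip": 1, "dp": [0, 0, 0], "rotation": [0, 0, 0]},
])

```text
time_s: 20.63
tool_pos: [0.5643, 0.259, 0.1208]
tool_rot: [178.0, -0.0, -74.6]
force: [0.5, -0.5, 0.4]
grip_width: 0.0017
```

```bash
python3 go.py .576 .27 .09 -81 .015
```

```text
t 20.63 pos [0.5643 0.259  0.1208] rot [178.03  -0.   -74.55] F [ 0.5 -0.5  0.4] w 0.0017 rows 3
[-0.0025, -0.0051, 0.0101] [0.66, -0.04, 2.15]
[-0.0027, -0.0049, 0.0102] [0.66, -0.04, 2.15]
[-0.0028, -0.0047, 0.0102] [0.66, -0.04, 2.15]
```

Emit:
carry_out([
  {"grip": 1, "dp": [-0.003, -0.005, 0.008], "rotation": [0.8, 0, 2.2]},
  {"grip": 1, "dp": [-0.003, -0.005, 0.008], "rotation": [0.8, 0, 2.2]},
  {"grip": 1, "dp": [-0.003, -0.005, 0.008], "rotation": [0.5, 0, 2]},
  {"grip": 1, "dp": [0, 0, 0], "rotation": [0, 0, 0]},
  {"grip": 1, "dp": [0, 0, 0], "rotation": [0, 0, 0]},
])

```text
time_s: 21.05
tool_pos: [0.574, 0.2672, 0.0904]
tool_rot: [179.7, -0.3, -81.0]
force: [1.0, -0.7, 0.4]
grip_width: 0.0006
```

```bash
python3 go.py .576 .27 .075 -81 .01
```

```text
t 21.05 pos [0.574  0.2672 0.0904] rot [179.69  -0.27 -80.97] F [ 1.  -0.7  0.4] w 0.0006 rows 2
[-0.0013, -0.0013, 0.0077] [0.16, -0.14, 0.01]
[-0.0012, -0.0012, 0.0077] [0.16, -0.14, 0.01]
```

Emit:
carry_out([
  {"grip": 1, "dp": [-0.002, -0.001, 0.006], "rotation": [0.2, -0.1, 0]},
  {"grip": 1, "dp": [-0.001, -0.001, 0.005], "rotation": [0.1, -0.1, 0]},
  {"grip": 1, "dp": [0, 0, 0.002], "rotation": [0, 0, 0]},
  {"grip": 1, "dp": [0, 0, 0], "rotation": [0, 0, 0]},
])

```text
time_s: 21.38
tool_pos: [0.5754, 0.2688, 0.0762]
tool_rot: [179.9, -0.1, -80.9]
force: [0.1, 0.7, -0.2]
grip_width: 0.0004
```

```bash
python3 go.py .576 .27 .066 -81 .01
python3 - <<'E'
from h import *
n="side"; I=env.read_camera(n); p=env.get_obs()["tool_pos"]; c=proj(n,p)[0].astype(int)
g=cv2.resize(I[c[1]-60:c[1]+60,c[0]-80:c[0]+80],(800,600),interpolation=cv2.INTER_CUBIC)
for dz in(0,.01,.02):
    q=(proj(n,p+[0,0,dz])[0]-c+[80.5,60.5])*5; cv2.circle(g,tuple(int(k) for k in q),4,(0,255,0),2)
cv2.imwrite("pics/g7.png",g[...,::-1])
E
```

```text
t 21.38 pos [0.5754 0.2688 0.0762] rot [ 1.7993e+02 -1.1000e-01 -8.0870e+01] F [ 0.1  0.7 -0.2] w 0.0004 rows 2
[-0.0006, -0.0004, 0.0051] [0.04, -0.05, 0.06]
[-0.0006, -0.0004, 0.0051] [0.04, -0.05, 0.06]
```

View pics/g7.png

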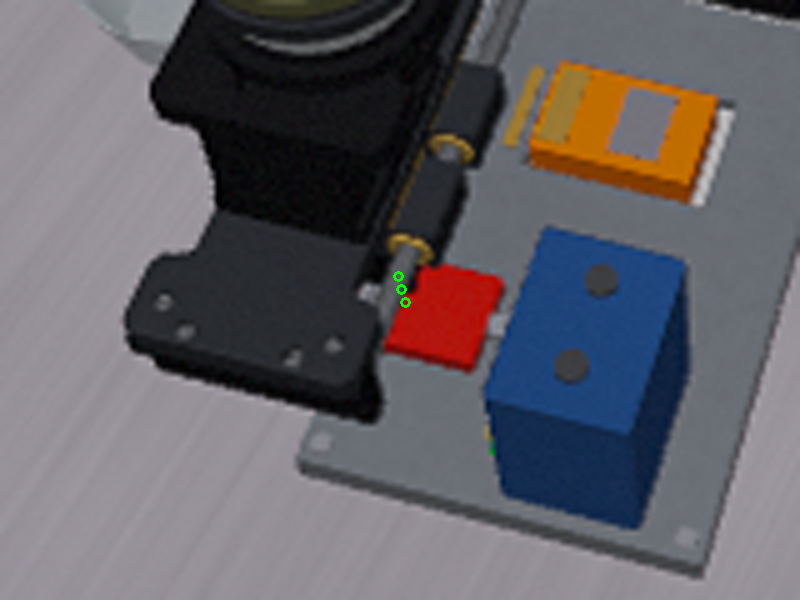

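The paddle top is around (445,312) and the true finger point projects near (402,290), right at its outer edge. I move about 6 mm towards the tower, then feel for contact.

Emit:
carry_out([
  {"grip": 1, "dp": [-0.002, 0.003, 0], "rotation": [0, 0, 0]},
  {"grip": 1, "dp": [-0.001, 0.003, 0], "rotation": [0, 0, 0]},
  {"grip": 1, "dp": [0, 0, 0.004], "rotation": [0, 0, 0]},
  {"grip": 1, "dp": [0, 0, 0.003], "rotation": [0, 0, 0]},
  {"grip": 1, "dp": [0, 0, 0], "rotation": [0, 0, 0]},
])

```text
time_s: 21.85
tool_pos: [0.5689, 0.2714, 0.07]
tool_rot: [-180.0, -0.1, -80.8]
force: [-0.3, 0.5, 0.1]
grip_width: 0.0002
```

Emit:
carry_out([
  {"grip": 1, "dp": [0, 0, 0.003], "rotation": [0, 0, 0]},
  {"grip": 1, "dp": [0, 0, 0.002], "rotation": [0, 0, 0]},
  {"grip": 1, "dp": [0, 0, 0.001], "rotation": [0, 0, 0]},
])

```text
time_s: 22.1
tool_pos: [0.5691, 0.2715, 0.0637]
tool_rot: [-179.9, -0.1, -80.8]
force: [0.9, 0.2, 0.2]
grip_width: 0.0004
```

Emit:
carry_out([
  {"grip": 1, "dp": [0, 0, 0.002], "rotation": [0, 0, 0]},
  {"grip": 1, "dp": [0, 0, 0.002], "rotation": [0, 0, 0]},
  {"grip": 1, "dp": [0, 0, 0.002], "rotation": [0, 0, 0]},
])

```text
time_s: 22.35
tool_pos: [0.5693, 0.2715, 0.0573]
tool_rot: [-179.9, -0.1, -80.8]
force: [-1.8, -0.0, 4.6]
grip_width: 0.0008
```

```bash
cat > lev.py <<'E'
# lever travel from the lower edge of the red paddle, side view, against the rest picture; several frames averaged
from h import *
n="side"; t=[.5505,.1497,.158]; A=np.load("s1.npy").astype(float); B=np.mean([env.read_camera(n).astype(float) for _ in range(3)],0)
r=lambda I:I[...,0]-I[...,1]
def edge(I,c,r0,r1):  # sub-pixel last red row per column
    v=r(I)[r0:r1,c]; h=60.; k=np.where(v>h)[0]
    if not len(k): return np.nan
    k=k[-1]; return r0+k+(v[k]-h)/(v[k]-v[k+1]) if k+1<len(v) else np.nan
c0=proj(n,T(t,[[.028,.115,.08]]))[0]; cols=range(int(c0[0])-14,int(c0[0])+15); r0,r1=int(c0[1])-15,int(c0[1])+50
d=np.array([edge(B,c,r0,r1)-edge(A,c,r0,r1) for c in cols]); a=proj(n,T(t,[[.028,.133,.075],[.028,.133,.039]]))
print("shifts",d.round(1),"px for 36mm",(a[1]-a[0]).round(2)); 
sl=np.nanmedian([(edge(A,c+4,r0,r1)-edge(A,c,r0,r1))/4 for c in cols if c<c0[0]])
print("edge slope",sl,"travel mm",36*np.nanmedian(d)/((a[1]-a[0])[1]-sl*(a[1]-a[0])[0])); o=env.get_obs(); print(o["tool_pos"].round(4),o["force"].round(1),o["time_s"])
E
python3 lev.py
```

```text
shifts [ nan  nan  nan -0.4 -1.3 -1.2 -2.3 -4.8  nan  nan  nan  0.5  0.2  0.3
  0.2  0.8  0.1  0.3  0.2  0.7  0.3  0.9  0.2  0.9  0.3  0.6  0.8  0.3
  nan] px for 36mm [2.11 8.92]
edge slope 0.25052060092220785 travel mm 1.3252417675739163
[0.5693 0.2715 0.0577] [-0.9 -1.   3.4] 22.5
```

Emit:
carry_out([
  {"grip": 1, "dp": [0, 0, 0.003], "rotation": [0, 0, 0]},
  {"grip": 1, "dp": [0, 0, 0.003], "rotation": [0, 0, 0]},
  {"grip": 1, "dp": [0, 0, 0.003], "rotation": [0, 0, 0]},
])

```text
time_s: 22.75
tool_pos: [0.5695, 0.2715, 0.0511]
tool_rot: [-179.9, -0.1, -80.9]
force: [-2.1, -1.7, 6.8]
grip_width: 0.0005
```

Emit:
carry_out([
  {"grip": 1, "dp": [0, 0, 0.003], "rotation": [0, 0, 0]},
  {"grip": 1, "dp": [0, 0, 0.003], "rotation": [0, 0, 0]},
  {"grip": 1, "dp": [0, 0, 0.002], "rotation": [0, 0, 0]},
])

```text
time_s: 23.0
tool_pos: [0.5694, 0.2715, 0.0446]
tool_rot: [-179.8, -0.2, -80.9]
force: [-2.2, -1.0, 5.4]
grip_width: 0.0006
```

```bash
python3 lev.py
```

```text
shifts [ nan  nan  nan  nan  2.2  2.6  2.4  1.2 -1.6  nan  nan  nan  3.2  3.4
  3.2  3.7  3.1  3.4  3.2  3.7  3.3  4.2  6.3  5.9  6.2  5.   5.5  5.3
  nan] px for 36mm [2.11 8.92]
edge slope 0.25052060092220785 travel mm 14.436706139068631
[0.5694 0.2715 0.0446] [-1.9 -0.8  5.5] 23.15
```

Emit:
carry_out([
  {"grip": 1, "dp": [0, 0, 0.003], "rotation": [0, 0, 0]},
  {"grip": 1, "dp": [0, 0, 0.004], "rotation": [0, 0, 0]},
  {"grip": 1, "dp": [0, 0, 0.004], "rotation": [0, 0, 0]},
  {"grip": 1, "dp": [0, 0, 0.002], "rotation": [0, 0, 0]},
])

```text
time_s: 23.48
tool_pos: [0.5695, 0.2714, 0.0353]
tool_rot: [-179.8, -0.2, -80.9]
force: [-2.2, -1.1, 7.7]
grip_width: 0.0001
```

```bash
python3 lev.py
```

```text
shifts [nan nan nan nan nan 5.1 5.2 4.5 2.6 nan nan nan 5.3 5.5 5.4 5.7 5.3 5.4
 5.4 5.7 5.4 6.2 8.7 8.9 9.6 9.1 8.4 8.7 nan] px for 36mm [2.11 8.92]
edge slope 0.25052060092220785 travel mm 23.442913699363476
[0.5695 0.2715 0.0354] [-2.  -1.7  7.8] 23.6333
```

Emit:
carry_out([
  {"grip": 1, "dp": [0, 0, 0.003], "rotation": [0, 0, 0]},
  {"grip": 1, "dp": [0, 0, 0.003], "rotation": [0, 0, 0]},
  {"grip": 1, "dp": [0, 0, 0.003], "rotation": [0, 0, 0]},
  {"grip": 1, "dp": [0, 0, 0.001], "rotation": [0, 0, 0]},
])

```text
time_s: 23.97
tool_pos: [0.5695, 0.2714, 0.0296]
tool_rot: [-179.8, -0.3, -80.9]
force: [-2.5, -1.3, 6.9]
grip_width: 0.0002
```

```bash
python3 lev.py
```

```text
shifts [ nan  nan  nan  nan  nan  5.7  7.1  6.9  5.4  2.6  nan  nan  nan  7.1
  6.8  6.9  6.5  7.1  6.9  6.9  6.6  7.8 10.2 12.5 10.7 10.2 10.3  9.8
  nan] px for 36mm [2.11 8.92]
edge slope 0.25052060092220785 travel mm 30.001536757957105
[0.5696 0.2714 0.0296] [-2.2 -1.7  6.7] 24.1167
```

Emit:
carry_out([
  {"grip": 1, "dp": [0, 0, 0.003], "rotation": [0, 0, 0]},
  {"grip": 1, "dp": [0, 0, 0.003], "rotation": [0, 0, 0]},
  {"grip": 1, "dp": [0, 0, 0.001], "rotation": [0, 0, 0]},
  {"grip": 1, "dp": [0, 0, 0.001], "rotation": [0, 0, 0]},
])

```text
time_s: 24.45
tool_pos: [0.5695, 0.2714, 0.0257]
tool_rot: [-179.7, -0.4, -80.9]
force: [-2.3, -0.9, 6.4]
grip_width: 0.0005
```

```bash
python3 lev.py
```

```text
shifts [ nan  nan  nan  nan  nan  nan  8.   7.9  6.4  4.6  nan  nan  nan  7.4
  7.9  7.9  7.4  7.4  7.9  7.9  7.6  8.4 11.2 13.5 10.8 10.3 10.4  9.9
  nan] px for 36mm [2.11 8.92]
edge slope 0.25052060092220785 travel mm 33.85400641539834
[0.5696 0.2714 0.0257] [-2.  -0.6  6.1] 24.6
```

Emit:
carry_out([
  {"grip": 1, "dp": [0, 0, 0.002], "rotation": [0, 0, 0]},
  {"grip": 1, "dp": [0, 0, 0.002], "rotation": [0, 0, 0]},
  {"grip": 1, "dp": [0, 0, 0.001], "rotation": [0, 0, 0]},
  {"grip": 1, "dp": [0, 0, 0.001], "rotation": [0, 0, 0]},
  {"grip": 1, "dp": [0, 0, 0.001], "rotation": [0, 0, 0]},
])

```text
time_s: 25.02
tool_pos: [0.5696, 0.2714, 0.0239]
tool_rot: [-179.7, -0.5, -80.9]
force: [-3.2, -1.6, 8.4]
grip_width: 0.0009
```

```bash
python3 lev.py
python3 - <<'E'
from h import *
n="side"; I=env.read_camera(n); c=proj(n,[.555,.2,.03])[0].astype(int)
cv2.imwrite("pics/g8.png",cv2.resize(I[c[1]-75:c[1]+75,c[0]-100:c[0]+100],(800,600),interpolation=cv2.INTER_CUBIC)[...,::-1])
E
```

```text
shifts [ nan  nan  nan  nan  nan  nan  8.3  8.1  7.   5.6  nan  nan  nan  nan
  8.2  8.1  8.1  8.1  8.2  8.   8.2  8.9 11.6 14.3 10.9 10.3 10.5  9.9
  nan] px for 36mm [2.11 8.92]
edge slope 0.25052060092220785 travel mm 35.16225681511569
[0.5696 0.2714 0.0239] [-3.6 -1.6  9.2] 25.1667
```

View pics/g8.png

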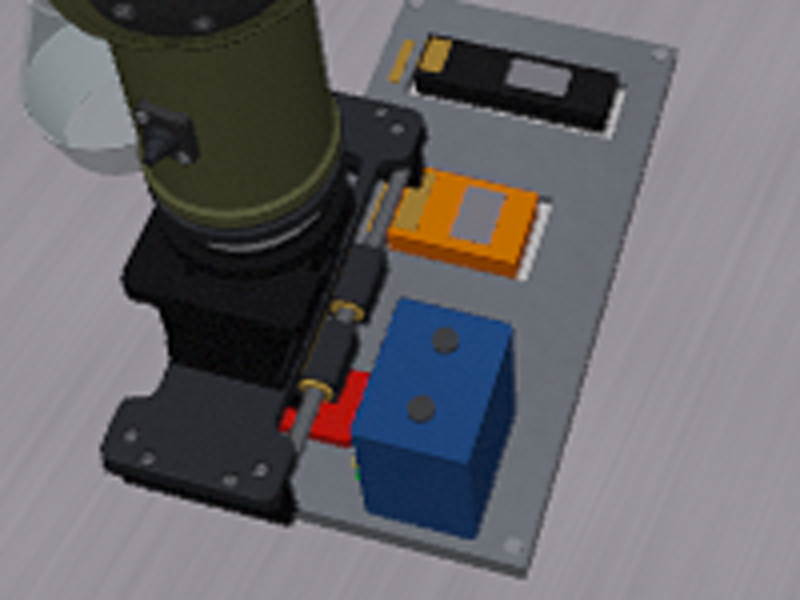

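Emit:
carry_out([
  {"grip": 1, "dp": [0, 0, 0.002], "rotation": [0, 0, 0]},
  {"grip": 1, "dp": [0, 0, 0.002], "rotation": [0, 0, 0]},
  {"grip": 1, "dp": [0, 0, 0.001], "rotation": [0, 0, 0]},
  {"grip": 1, "dp": [0, 0, 0.001], "rotation": [0, 0, 0]},
  {"grip": 1, "dp": [0, 0, 0.001], "rotation": [0, 0, 0]},
])

```text
time_s: 25.63
tool_pos: [0.5697, 0.2713, 0.0225]
tool_rot: [-179.6, -0.7, -80.9]
force: [-3.4, -0.7, 8.7]
grip_width: 0.0001
```

```bash
python3 lev.py|tail -2; python3 lev.py|tail -2;python3 lev.py|tail -2
```

```text
edge slope 0.25052060092220785 travel mm 37.33661445171805
[0.5697 0.2713 0.0225] [-2.  -1.8  8.6] 25.7833
edge slope 0.25052060092220785 travel mm 37.33661445171805
[0.5696 0.2713 0.0225] [-3.6 -0.4  9.1] 25.9333
edge slope 0.25052060092220785 travel mm 37.373613719901236
[0.5697 0.2713 0.0225] [-2.8 -1.9  8.6] 26.0833
```

The lever is steady: 36.0 mm of travel from the tool height, about 36–37 mm from the picture, force about 9 N. I hand in.

```bash
python3 -c "
from cell import env
print(env.sign_off())"
```

```text
the job is handed in; nothing more can be done
None
```

I laid both battery packs in their bays with the brass ends towards the strips and let go of them. I then pressed the red lever to its third click and handed in at about 26 s with the gripper still pressing. `sign_off` gives no verdict, so the result rests on my own checks.

- **Packs:** both look flat and seated. The long pack measured about +2 to +3.6 mm in x and 0 mm in y from its bay centre. The short pack measured about +2.5 mm in x and +2 mm in y. The limit is 7 mm. The tilt check on the short pack fitted best flat on the bay floor. The same check failed for the long pack because the gripper was in its mask, so I relied on an earlier fit and the visible gap in its bay.
- **Lever:** the travel was 36.0 mm from the tool height and about 37 mm from the picture. It held steady for 0.45 s at about 9 N upward, and both values are within the 31 to 41.2 mm band.
- **Bystanders:** I never touched the anemometer, glass lamp shade, sugar pot or spanner.

- **Missed first grasp:** the fingers closed above the long pack, because their real tips sit about 20 mm behind the reported tool point. At the paddle the gap looked more like 26 mm, and I did not explain the difference. I therefore judged the press by touch, camera and force.
- **Paddle position:** the pictures put the finger at the paddle's outer edge, about 6 mm from where I had calculated, so I moved it inwards before pressing.

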